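# Clamp a drawer front in the repair jig

### The arm

A 7-joint arm with a two-finger parallel gripper is mounted at the origin on the work surface. World frame = base frame: x ahead of the robot, y to its left, z up, the work surface at z = 0. Lengths are in m, angles in rad, forces in N, time in s.
With the tool pointing down it reaches from about 0.4 to 0.85 m from the base axis. Payload 4.5 kg.
Tool frame: the origin (TCP) lies at the very end of the fingers, on their centre line; the grasp point (between the pads) lies r.pinch_z behind it (r.pinch_z is the distance from the TCP to the grasp point, in m); z points along the fingers, y is the direction in which the jaws open and shut (so a half turn about z gives the same grasp; the last joint's range is limited). The gripper opens to 88 mm and grips with 3 to 60 N. Pads are 18 mm wide; open, the fingers measure 123 mm over their backs; the gripper's body (75 mm by 187 mm) begins 45 mm behind the grasp point.
Start: joints at [-1.291, 0.689, -0.195, 1.565, 0.157, 0.902, -0.215], TCP at [0.152, 0.606, 0.217] pointing down, gripper open.
Joint ranges: [-3.01, 3.01], [-0.46, 2.08], [-1.47, 1.51], [0.13, 2.56], [-1, 4.14], [0.04, 2.09], [-2.66, 2.66]. Speed limits (rad/s): [2.57, 2.57, 3.14, 3.14, 3.14, 3.14, 3.14].

### API

Orientations are given as [roll, pitch, yaw] about the fixed x, y, z axes, in that order (R = Rz(yaw) Ry(pitch) Rx(roll)).
In Python, from workcell import r, vision gives the robot as it stands. The module is installed in compiled form; this text tells all that it offers.
- The arm moves only by the tool jog_arm, never from a script. Its argument "plan" is a list that holds one entry, the list of rows, each a list of 5 numbers: the shift along the tool's x, y, z in cm, then the turn about the tool's z in rad, then the closure, from 0 (fully open) to 1 (shut). A call has 1 to 5 rows; each row is the pose to reach, as a shift and turn from the pose commanded when the call began, along the tool's axes at that moment; what a row does not reach only later rows make up. A row lasts 1/10 s, in which the tool goes at most 50 mm and 8.59 degrees, less where a joint would pass 70% of its speed; a pose out of reach is approached as far as the arm can. A call with a gripper value outside its range is refused whole. The fingers move at their own pace and stop on an object; "newtons" is the grip in N (left out, the last holds). Time passes only in rows, so rows that repeat a pose let the fingers close. It gives the time, the measured TCP pose, the force and the opening at its end, in the units of the state.
- r.get_obs(): the state, without advancing time (a new reading comes with each control period).
- vision.camera(name): name is "scene" or "top" or "wrist"; returns a dict with "pixels" (480x640x3 uint8, red, green, blue), "fx", "fy", "cx", "cy" (pixels), "camera_from_world" (4x4, takes a point from world to camera coordinates); the wrist camera has in their place "tool_from_camera" (4x4, takes a point from camera to tool coordinates, whose origin is the TCP and whose axes are the flange's). Camera axes: x right, y down, z forward; pixel columns grow to the right and rows downward; lengths in m; the calibration is good to about 2 mm. A picture is of the moment at which its call begins: read the wrist's pose just before it. There is no depth.
- r.sign_off(): hands the job in, once; it reports no verdict.
The state is a dict: "time": time; "q": joint angles; "joint_velocities": joint speeds; "tau": joint torques, N m; "tool_pos": TCP position; "ee_rot": TCP orientation; "contact_force": force on the tool from outside, world axes, zero at the start; "ft_torque": the same for the moment, N m; "gripper_width": opening from 0.0 (shut) to 1.0 (fully open).
Only numpy, scipy, OpenCV 4.12 (cv2) and the standard library are available. Lean on these libraries where they do the work, as an engineer would, in place of code of your own. Each camera call takes 0.05 s, during which the arm holds its last target.

### The job

On the repair bench, gently slide the loose wooden drawer front along the jig's base until its edge is flush against the fence, under the clamp foot. Then turn the black butterfly knob clockwise until you feel the foot take hold of the wood, and go on about an eighth of a turn (45 degrees) so it is held snugly but not crushed. Keep fingers from banging the fence beside the knob, leave the other things where they are, and let go.

Things in the scene. Friction and masses are not known exactly. Their poses are not given: they have to be found in the camera images.
- jig: Grey base board of the repair jig, fixed to the bench: 240 (x) x 320 (y) x 15 mm, its top 15 mm above the bench. Origin on the bench under the jig's middle line; the board spans y from -205 to +115 mm. Jig y points squarely at the fence; x runs along the fence.
- fence: Grey upright steel panel on the jig, 240 mm long (x), 15 mm thick, its top 105 mm above the bench. Fixed. Origin at bench height on the middle of the face that looks at the drawer front; y points into the panel (same axes as the jig; the face is at jig y = +100 mm).
- fence_face (a point): Point on the fence's face, at its middle, 24 mm above the bench, where the drawer front's edge must come to rest; axes as the fence.
- bracket: Aluminium clamp arm on the fence over the base board: 36 mm wide (x), reaching 56 mm from the fence, 56 to 70 mm above the bench. Below it a sprung round rubber foot, 22 mm across, which starts 2 to 13 mm above the wood: only touch tells when it is there. Snug is 12 to 27 N of foot force; over 34 N crushes the wood. Origin on the knob's axis, 34 mm from the fence's face, at the arm's underside.
- wing (a joint): Angle of the butterfly knob, rad; grows clockwise seen from above, driving the foot down 6 mm per rad (the knob keeps its height). Starts at 0 to 0.4, ends at 4.2, stays where left. Dry friction 0.17 N m (either way); from first touch (0.35 to 2.1 rad after the start) the reaction adds 0.14 N m per rad, foot force 24 N per rad: snug 0.5 to 1.1 rad past touch.
- wing_grip (a point): Middle of the knob, on its upright axis, 96 mm above the bench: a blade 56 mm long, 10 thick, 84 to 104 mm above the bench, its ends up to 110. x along it, y across it (pinch this way), z up. Its ends sweep 6 mm from the fence. Fingertips may go down to 73 mm. Open only to about 35 mm to take or leave it, with the blade within 0.95 rad of square to the fence. Needs two or three grasps.
- drawer_front: Loose wooden drawer front lying face up on the base board: 130 (x) x 200 (y) x 18 mm, 0.25 to 0.5 kg, with a round brass pull on top. Origin at the centre of its underside; z up, y towards the fence. It begins 35 to 80 mm short of the fence, up to 12 mm aside and turned up to 0.12 rad.
- front_edge (a point): Middle of the drawer front's edge that faces the fence, at half its thickness.
- pull (a point): Brass pull on the drawer front, on its axis at mid height of its head: head 30 mm across, from 26 to 46 mm above the drawer front's underside, on a thinner neck. It sits 150 mm back from the edge that faces the fence. The drawer front can be pushed by it.
- mug: White mug, 80 mm across, 95 mm high, standing beside the jig. Leave alone. Origin under its centre.
- jar: Amber glass jar, 68 mm across, 100 mm high, behind the fence. Leave alone. Origin under its centre.
- candlestick: Brass candlestick, 70 mm across the foot, 95 mm high, behind the fence. Leave alone. Origin under its centre.
- screwdriver: Screwdriver with a grey handle, lying beside the jig's open end. Leave alone. Origin under its middle.

How it is judged:
On the way, in this order (a step that is already met when the one before it is completed fails the run):
1. the drawer front lies flush against the fence, under the foot (y of front_edge in the frame of fence_face above -0.0025 m and angle between the y axis of drawer_front and the y axis of jig, either way round below 0.045 rad and angle between drawer_front's own z axis and vertical below 0.03 rad and x of front_edge in the frame of fence_face between -0.03 and 0.03 m), for 0.2 s.
2. the foot is clamped on the drawer front (all of step 1 and contact force between bracket and drawer_front above 12 N), for 0.2 s.
At the end, for the whole second after the job is handed in: The drawer front lies flat and at rest, its edge within 2.5 mm of the fence and square to it within 0.045 rad, its middle within 30 mm of the fence's middle; the clamp foot presses on it with 12 to 27 N and the knob has stopped turning (all of step 2 and contact force between bracket and drawer_front below 27 N and linear speed of drawer_front below 0.01 m/s and velocity of joint wing between -0.05 and 0.05 rad/s); the robot touches nothing.
It fails at once if the foot presses the wood with more than 34 N (contact force between bracket and drawer_front above 34 N).
It fails at once if the drawer front is rammed against the fence with more than 25 N (contact force between drawer_front and fence above 25 N).
It fails at once if the fingers or the arm push on the fence with more than 12 N (contact force between any of the fingers, the arm and fence above 12 N).
It fails at once if the mug, jar, candlestick or screwdriver is shifted by more than 20 mm (distance of any of mug, jar, candlestick, screwdriver from where it was at the start of the episode above 0.02 m).
It also fails if it takes over 64 s, if anything falls off the work surface, if the arm or the gripper's body presses on something with over 40 N, if the wrist force passes 120 N, or if a joint passes its speed limit or range.

## Working session

There is one attempt and no reset: what is moved stays moved. The work goes in short steps, Python scripts to look and compute and a tool call to move; the robot and the scene stay as the last step left them, time stands still between calls to the robot, and variables do not carry over. Pictures are saved under pics/ and viewed, and the job is handed in when it is done.

Besides the shell and the picture viewer there is one more tool, called after "Emit:" by a JSON object that holds its "op" and its "data", one argument or row to a line. jog_arm: Moves the arm, as the interface text tells. Its arguments: {"type":"object","properties":{"plan":{"type":"array"},"newtons":{"type":"number"}},"required":["plan"]}

```bash
mkdir -p pics; cat > h.py <<'E'
from workcell import r, vision
import numpy as np, cv2
def snap(n,f):
    o=r.get_obs()
    c=vision.camera(n); cv2.imwrite('pics/'+f,c['pixels'][:,:,::-1]); 
    import pickle; c['obs']=o; pickle.dump(c,open('pics/'+f+'.pkl','wb')); return c
def load(f):
    import pickle; return pickle.load(open('pics/'+f+'.pkl','rb'))
def ray(c,u,v,z):
    T=np.linalg.inv(c['camera_from_world']); d=T[:3,:3]@np.array([(u-c['cx'])/c['fx'],(v-c['cy'])/c['fy'],1]); o=T[:3,3]
    return o+d*(z-o[2])/d[2]
def proj(c,p):
    q=c['camera_from_world']@np.append(p,1); return c['cx']+c['fx']*q[0]/q[2], c['cy']+c['fy']*q[1]/q[2]
E
python3 - <<'E'
from h import *
for n in('scene','top'): 
    c=snap(n,n+'0.png'); print(n,c['fx'],np.linalg.inv(c['camera_from_world']).round(3))
o=r.get_obs(); print(o, r.pinch_z)
E
```

```text
scene 483.7303970597789 [[ 0.162  0.794 -0.586  1.098]
 [ 0.987 -0.13   0.096 -0.075]
 [-0.    -0.594 -0.804  0.768]
 [ 0.     0.     0.     1.   ]]
top 597.828847228471 [[ 0.003 -0.972  0.233  0.388]
 [-1.    -0.004 -0.003  0.009]
 [ 0.004 -0.233 -0.972  1.119]
 [ 0.     0.     0.     1.   ]]
{'time': 0.1, 'q': array([-1.29118169,  0.68988334, -0.19451138,  1.56622343,  0.15730324,
        0.90251793, -0.21509872]), 'joint_velocities': array([-0.00034454, -0.0026206 , -0.00049335, -0.00154753,  0.00082327,
       -0.00074322,  0.00040027]), 'tau': array([-3.09796626e-03, -5.28494239e+01, -1.27163362e+00, -1.53835112e+01,
       -5.25878894e-02,  1.94666318e-03,  3.15281557e-05]), 'tool_pos': array([0.15199705, 0.60561651, 0.21590494]), 'ee_rot': array([-3.13995637e+00,  1.31556130e-04,  2.89584897e+00]), 'contact_force': array([ 0.80932435, -0.10899958,  0.27747023]), 'ft_torque': array([-0.00553888,  0.00068207,  0.04784784]), 'gripper_width': 0.9972124561634117} 0.0187
```

View pics/scene0.png

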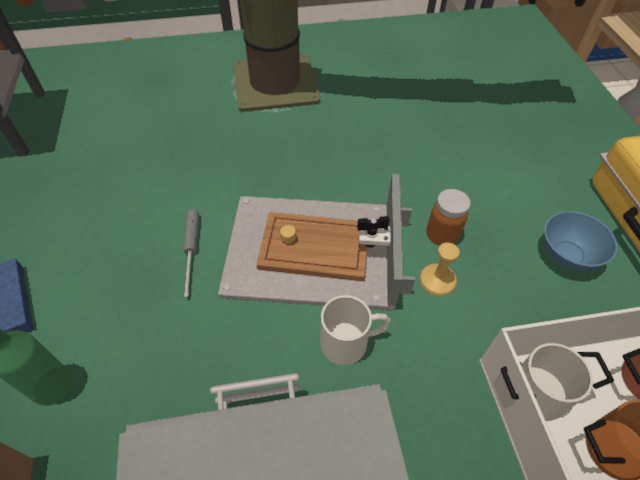

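View pics/top0.png

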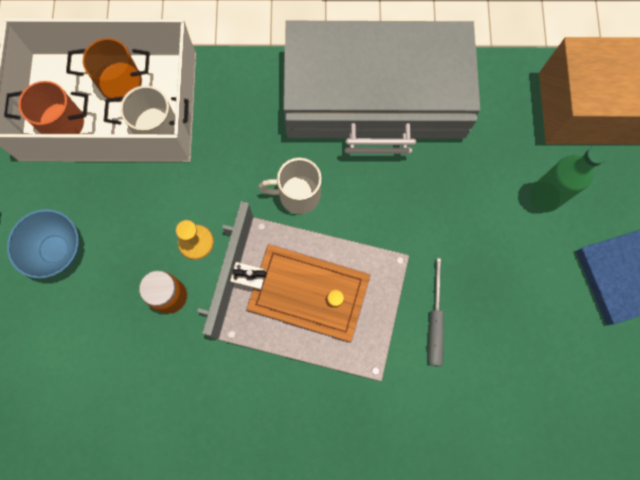

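The scene view shows the jig with its drawer front around (315,245), pull at (288,235) and knob at (374,225). The top view shows the fence on the left at (228,270), the knob at (250,272) and the pull at (335,298). Next I'll enlarge both views to read pixels.

```bash
python3 - <<'E'
from h import *
a=cv2.imread('pics/top0.png')[190:390,190:420]; cv2.imwrite('pics/top0z.png',cv2.resize(a,None,fx=3.4,fy=3,interpolation=cv2.INTER_CUBIC)[:600,:800] if 0 else cv2.resize(a,None,fx=3,fy=3,interpolation=cv2.INTER_CUBIC))
a=cv2.imread('pics/scene0.png')[165:315,215:425]; cv2.imwrite('pics/scene0z.png',cv2.resize(a,None,fx=3.5,fy=3.5,interpolation=cv2.INTER_CUBIC))
E
```

```text
(no output)
```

View pics/top0z.png

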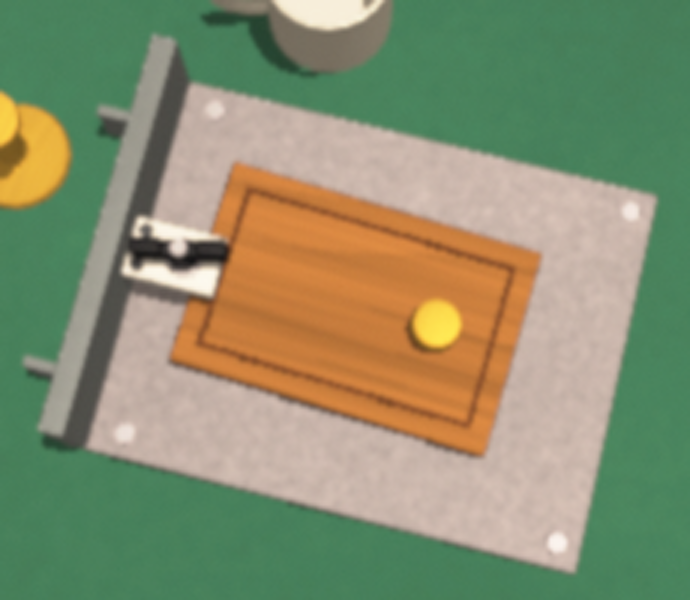

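View pics/scene0z.png

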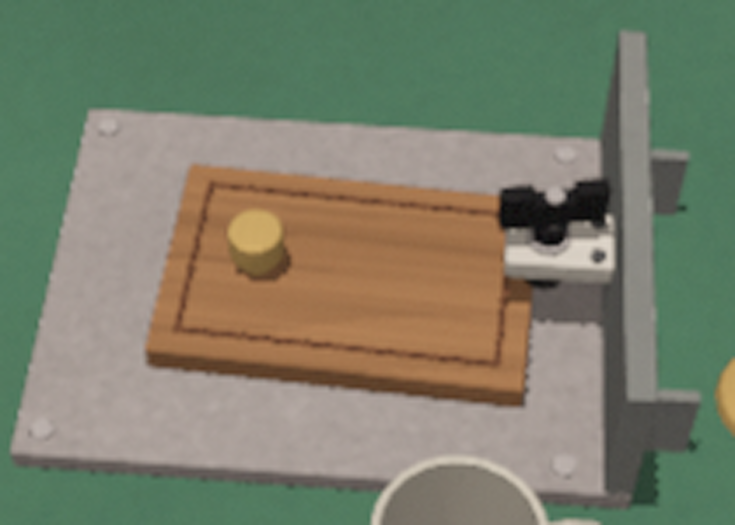

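```bash
cat >> h.py <<'E'
from scipy.optimize import least_squares
def fit2d(c,pts,uv):
    # pts local 3D (z world), uv pixels -> x,y,yaw by rays on planes
    W=np.array([ray(c,u,v,p[2])[:2] for (u,v),p in zip(uv,pts)])
    P=np.array(pts)[:,:2]
    f=lambda s:((np.array([[np.cos(s[2]),-np.sin(s[2])],[np.sin(s[2]),np.cos(s[2])]])@P.T).T+s[:2]-W).ravel()
    s=least_squares(f,[*W.mean(0),0]); return s.x, f(s.x).reshape(-1,2)
E
python3 - <<'E'
from h import *
t=load('top0.png'); s=load('scene0.png')
Z=lambda l:[(190+u/3,190+v/3) for u,v in l]
S=lambda l:[(215+u/3.5,165+v/3.5) for u,v in l]
jp=[(.12,-.205,.015),(-.12,-.205,.015),(.12,.1,.105),(-.12,.1,.105)]
print(fit2d(t,jp,Z([(656,196),(577,572),(176,40),(62,440)])))
print(fit2d(s,[(.12,-.205,.015),(-.12,-.205,.015),(.12,.115,.105),(-.12,.115,.105),(-.12,.1,.105),(.12,.1,.105)],S([(90,109),(14,455),(645,33),(654,398),(628,398),(622,33)])))
dp=[(.065,.1,.033),(.065,-.1,.033),(-.065,-.1,.033),(-.065,.1,.033)]
print(fit2d(t,dp,Z([(236,163),(541,255),(485,456),(171,361)])))
print(fit2d(s,[dp[1],dp[2],dp[3]],S([(190,165),(148,351),(524,393)])))
print('pull',ray(t,*Z([(437,324)])[0],.061),ray(s,*S([(257,230)])[0],.061))
print('knob',ray(t,*Z([(178,247)])[0],.1),ray(t,*Z([(130,245)])[0],.107),ray(t,*Z([(227,251)])[0],.107))
print('knobS',ray(s,*S([(555,205)])[0],.098),ray(s,*S([(500,192)])[0],.107),ray(s,*S([(609,184)])[0],.107))
E
```

```text
(array([ 0.56245639,  0.05152389, -0.23760218]), array([[ 0.00109672, -0.00063458],
       [-0.00103853,  0.00053095],
       [-0.00054712,  0.00039564],
       [ 0.00048893, -0.00029201]]))
(array([ 0.56338097,  0.05245632, -0.23650902]), array([[ 0.23364281, -0.0580059 ],
       [-0.2325991 ,  0.05402106],
       [ 0.23175069, -0.05497861],
       [-0.23075194,  0.05941592],
       [-0.23231409,  0.05671883],
       [ 0.23027162, -0.0571713 ]]))
(array([ 0.55560568,  0.01224764, -0.29065705]), array([[ 0.00077241,  0.00101683],
       [ 0.00084452, -0.00189766],
       [-0.0013165 , -0.00054321],
       [-0.00030043,  0.00142404]]))
(array([ 0.60784976, -0.02946836, -1.14172763]), array([[ 0.07682983, -0.06725342],
       [-0.10065898,  0.08628912],
       [ 0.02382915, -0.0190357 ]]))
pull [ 0.54138235 -0.03492374  0.061     ] [ 0.54189719 -0.03308708  0.061     ]
knob [0.57989274 0.11593789 0.1       ] [0.57963307 0.1427387  0.107     ] [0.57635287 0.08707487 0.107     ]
knobS [0.57952612 0.11648983 0.098     ] [0.57375568 0.08848417 0.107     ] [0.57758424 0.14412294 0.107     ]
```

```bash
cat >> h.py <<'E'
J0=np.array([.5627,.0519]); JY=-.237
def J(x,y): 
    c,s=np.cos(JY),np.sin(JY); return J0+np.array([c*x-s*y,s*x+c*y])
def toJ(p):
    c,s=np.cos(JY),np.sin(JY); d=np.array(p)[:2]-J0; return np.array([c*d[0]+s*d[1],-s*d[0]+c*d[1]])
def to(x,y,z,yaw):
    from scipy.spatial.transform import Rotation as R
    o=r.get_obs(); Rm=R.from_euler('xyz',o['ee_rot']).as_matrix()
    d=Rm.T@(np.array([x,y,z])-o['tool_pos'])*100
    t=-((yaw-o['ee_rot'][2]+np.pi)%(2*np.pi)-np.pi)
    print('shift cm',d.round(2),'turn',round(t,3))
def st():
    o=r.get_obs(); print('t',round(o['time'],2),'pos',o['tool_pos'].round(4),'J',toJ(o['tool_pos']).round(4),'rot',o['ee_rot'].round(3),'q',o['q'].round(2),'F',o['contact_force'].round(1),'T',o['ft_torque'].round(3),'w',round(o['gripper_width'],3))
E
python3 - <<'E'
from h import *
t=load('top0.png'); s=load('scene0.png')
S=lambda l:[(215+u/3.5,165+v/3.5) for u,v in l]
print(fit2d(s,[(-.12,-.205,.015),(.12,-.205,.015),(-.12,.115,.105),(.12,.115,.105),(.12,.1,.105),(-.12,.1,.105)],S([(90,109),(14,455),(645,33),(654,398),(628,398),(622,33)])))
print(fit2d(s,[(-.065,-.1,.033),(.065,-.1,.033),(.065,.1,.033)],S([(190,165),(148,351),(524,393)])))
print('way'); to(.45,.28,.2,1.333); print(J(0,-.172)); to(*J(0,-.172),.1,1.333)
print('mug',toJ(ray(t,299,205,0)), 'knobJ',toJ([.5797,.1162]))
E
```

```text
(array([ 0.56336325,  0.05246065, -0.24198298]), array([[-0.0006283 , -0.00086303],
       [-0.00054383, -0.00258132],
       [-0.00081865,  0.00174917],
       [ 0.0030051 ,  0.00239844],
       [ 0.00136318, -0.00027919],
       [-0.00237749, -0.00042406]]))
(array([ 0.55733088,  0.01451479, -0.29096947]), array([[-0.00075116,  0.00029078],
       [ 0.00037876, -0.00167719],
       [ 0.0003724 ,  0.00138641]]))
way
shift cm [-36.83 -24.33   1.64] turn 1.563
[ 0.52231654 -0.11529203]
shift cm [-53.46 -60.9   11.7 ] turn 1.563
mug [0.16978054 0.02175885] knobJ [0.00142795 0.06649399]
```

Emit:
{"op": "jog_arm", "data": {
  "plan": [
    [[-8,-5,0.4,0.15,0],[-16,-10.5,0.8,0.3,0],[-23,-15,1.2,0.45,0],[-30,-20,1.6,0.6,0],[-36.8,-24.3,1.6,0.75,0]]
  ]
}}

```text
time: 0.6
tool_pos: [0.3219, 0.4204, 0.2062]
ee_rot: [-3.141, 0.0, 2.14]
contact_force: [0.2, 1.3, 0.3]
gripper_width: 1.002
```

```bash
python3 -c "
from h import *
st(); to(*J(0,-.172),.12,1.333)"
```

```text
t 0.6 pos [0.3219 0.4204 0.2062] J [-0.3206  0.3017] rot [-3.141  0.     2.14 ] q [-1.    0.58 -0.01  1.87  0.01  0.7  -0.44] F [0.2 1.3 0.3] T [ 0.016 -0.017  0.005] w 1.002
shift cm [-55.93 -11.98   8.64] turn 0.807
```

Emit:
{"op": "jog_arm", "data": {
  "plan": [
    [[-5,-1,0,0.15,0],[-10,-2,0,0.3,0],[-15,-3,0,0.45,0],[-20,-4,0,0.6,0],[-25,-5,0,0.75,0]]
  ]
}}

```text
time: 1.1
tool_pos: [0.4135, 0.1881, 0.2064]
ee_rot: [-3.142, -0.0, 1.39]
contact_force: [0.8, 0.2, 0.6]
gripper_width: 1.002
```

```bash
python3 -c "
from h import *
st(); to(*J(0,-.172),.12,1.333)"
```

```text
t 1.1 pos [0.4135 0.1881 0.2064] J [-0.177   0.0973] rot [-3.142 -0.     1.39 ] q [-0.64  0.5   0.17  2.08 -0.15  0.57 -0.54] F [0.8 0.2 0.6] T [-0.041  0.033  0.037] w 1.002
shift cm [-27.89  16.16   8.63] turn 0.057
```

Emit:
{"op": "jog_arm", "data": {
  "plan": [
    [[-4.5,2.6,0,0.057,0],[-9,5.2,0,0.057,0],[-13.5,7.8,0,0.057,0],[-18,10.4,1,0.057,0],[-22.5,13,2,0.057,0]]
  ]
}}

```text
time: 1.6
tool_pos: [0.4987, -0.0454, 0.1884]
ee_rot: [3.141, -0.0, 1.339]
contact_force: [0.8, 0.2, -0.5]
gripper_width: 1.002
```

```bash
python3 -c "
from h import *
st(); to(*J(0,-.172),.1,1.333)"
```

```text
t 1.6 pos [ 0.4987 -0.0454  0.1884] J [-0.0394 -0.1096] rot [ 3.141 -0.     1.339] q [-0.08  0.57  0.13  1.98 -0.12  0.6  -0.1 ] F [ 0.8  0.2 -0.5] T [-0.008  0.057  0.027] w 1.002
shift cm [-6.27  3.9   8.84] turn 0.006
```

Emit:
{"op": "jog_arm", "data": {
  "plan": [
    [[-3.2,2,1,0.006,0],[-6.3,3.9,2,0.006,0],[-6.3,3.9,5,0.006,0],[-6.3,3.9,7,0.006,0],[-6.3,3.9,8.8,0.006,0]]
  ]
}}

```text
time: 2.1
tool_pos: [0.521, -0.114, 0.0991]
ee_rot: [-3.14, -0.0, 1.332]
contact_force: [0.5, 0.3, 0.6]
gripper_width: 1.004
```

```bash
python3 -c "
from h import *
st(); snap('wrist','w1.png'); snap('top','t1.png'); c=snap('scene','s1.png');to(*J(0,-.172),.022,1.334)
a=cv2.imread('pics/s1.png')[165:315,215:425]; cv2.imwrite('pics/s1z.png',cv2.resize(a,None,fx=3.5,fy=3.5,interpolation=cv2.INTER_CUBIC))"
```

```text
t 2.1 pos [ 0.521  -0.114   0.0991] J [-0.0016 -0.1711] rot [-3.14  -0.     1.332] q [ 0.08  0.75  0.08  1.95 -0.13  0.44  0.02] F [0.5 0.3 0.6] T [-0.073  0.082  0.016] w 1.004
shift cm [-0.13  0.22  7.76] turn -0.001
```

View pics/w1.png

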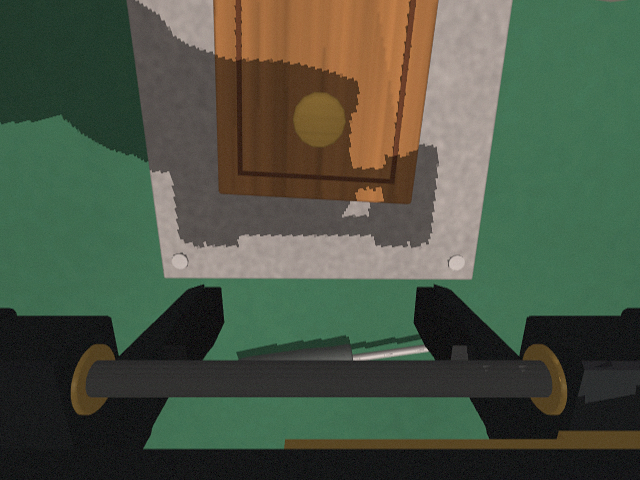

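View pics/s1z.png

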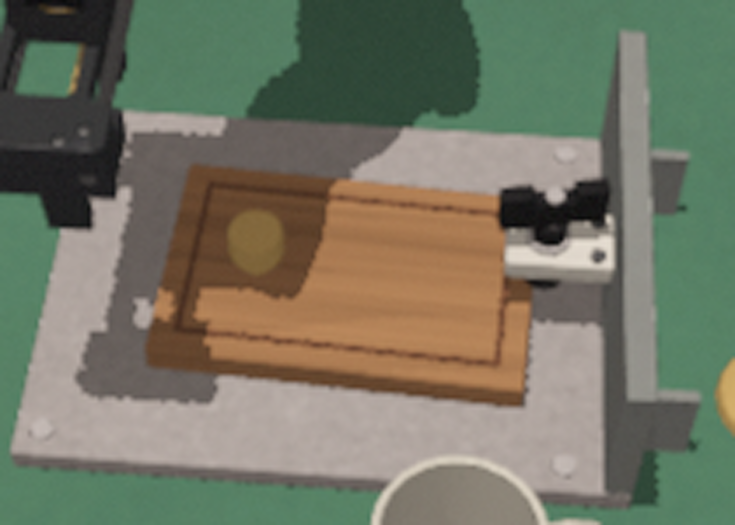

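The wrist view shows the drawer front's rear edge at (218..413, ~198), centred between the two fingers at (205,290) and (432,290). I'll lower the fingers behind that edge.

Emit:
{"op": "jog_arm", "data": {
  "plan": [
    [[0,0.2,2.5,0,0],[0,0.2,5,0,0],[0,0.2,7,0,0],[0,0.2,7.7,0,0],[0,0.2,7.7,0,0]]
  ]
}}

```text
time: 2.75
tool_pos: [0.5236, -0.1142, 0.0236]
ee_rot: [-3.141, -0.0, 1.333]
contact_force: [-0.4, -0.2, -0.8]
gripper_width: 0.998
```

Emit:
{"op": "jog_arm", "data": {
  "plan": [
    [[0.4,0,0,0,0],[0.8,0,0,0,0],[1.2,0,0,0,0],[1.6,0,0,0,0],[2,0,0,0,0]]
  ]
}}

```text
time: 3.25
tool_pos: [0.5286, -0.0943, 0.0239]
ee_rot: [3.141, -0.0, 1.333]
contact_force: [0.3, 0.1, 0.4]
gripper_width: 1.002
```

```bash
python3 -c "
from h import *
st()"
```

```text
t 3.25 pos [ 0.5286 -0.0943  0.0239] J [ 0.0012 -0.1501] rot [ 3.141 -0.     1.333] q [ 0.06  0.89  0.06  1.97 -0.16  0.29  0.  ] F [0.3 0.1 0.4] T [-0.121  0.128  0.011] w 1.002
```

Emit:
{"op": "jog_arm", "data": {
  "plan": [
    [[0.2,0,0,0,0],[0.4,0,0,0,0],[0.6,0,0,0,0],[0.8,0,0,0,0],[1,0,0,0,0]]
  ]
}}

```text
time: 3.75
tool_pos: [0.5306, -0.0851, 0.0235]
ee_rot: [-3.142, -0.0, 1.333]
contact_force: [-0.0, -0.5, -0.2]
gripper_width: 0.998
```

Emit:
{"op": "jog_arm", "data": {
  "plan": [
    [[0.2,0,0,0,0],[0.4,0,0,0,0],[0.6,0,0,0,0],[0.8,0,0,0,0],[1,0,0,0,0]]
  ]
}}

```text
time: 4.25
tool_pos: [0.533, -0.0752, 0.0236]
ee_rot: [3.142, -0.0, 1.333]
contact_force: [0.1, -0.3, -0.3]
gripper_width: 0.998
```

Emit:
{"op": "jog_arm", "data": {
  "plan": [
    [[0.2,0,0,0,0],[0.4,0,0,0,0],[0.6,0,0,0,0],[0.8,0,0,0,0],[1,0,0,0,0]]
  ]
}}

```text
time: 4.75
tool_pos: [0.5354, -0.0655, 0.0236]
ee_rot: [3.142, -0.0, 1.333]
contact_force: [-0.2, -0.4, -0.7]
gripper_width: 1.0
```

```bash
python3 -c "
from h import *
st(); snap('top','t2.png'); snap('scene','s2.png')
a=cv2.imread('pics/t2.png')[190:390,190:420]; cv2.imwrite('pics/t2z.png',cv2.resize(a,None,fx=3,fy=3,interpolation=cv2.INTER_CUBIC))
a=cv2.imread('pics/s2.png')[165:315,215:425]; cv2.imwrite('pics/s2z.png',cv2.resize(a,None,fx=3.5,fy=3.5,interpolation=cv2.INTER_CUBIC))"
```

```text
t 4.75 pos [ 0.5354 -0.0655  0.0236] J [ 0.001  -0.1205] rot [ 3.142 -0.     1.333] q [-0.    0.89  0.06  1.96 -0.17  0.29 -0.03] F [-0.2 -0.4 -0.7] T [-0.116  0.061 -0.018] w 1.0
```

View pics/s2z.png

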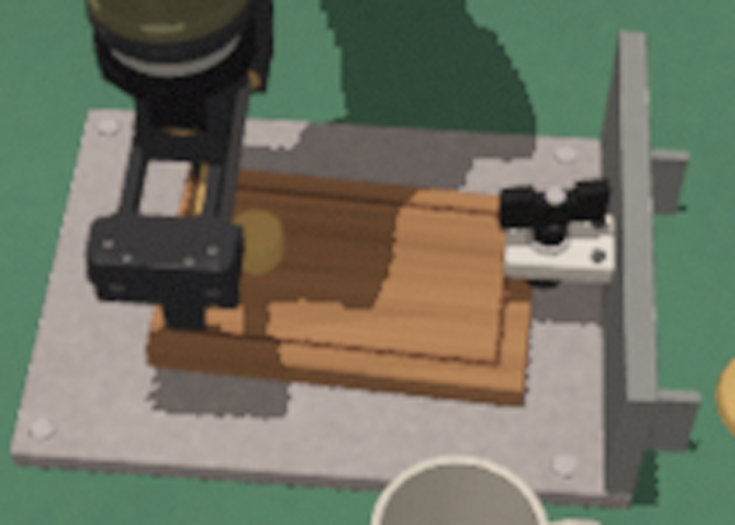

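The scene view shows the fingers over the rear end of the drawer front, near zoomed (185,310). Its front corner is still at (524,393), so it has not moved, and I feel no contact. I'll check this geometrically before going on.

```bash
python3 -c "
from h import *
s=load('s2.png');t=load('t2.png')
for x in(.044,.053,.0615,-.044,-.0615):
  for dy in(-.009,.009):
    p=np.append(J(.001+x,-.1205+dy),.0236); u,v=proj(s,p); a,b=proj(t,p); print(x,dy,'scene z',round((u-215)*3.5),round((v-165)*3.5),'top z',round((a-190)*3),round((b-190)*3))
c=snap('wrist','w2.png'); print(c['tool_from_camera'].round(3))
"
```

```text
0.044 -0.009 scene z 173 335 top z 514 277
0.044 0.009 scene z 206 337 top z 486 270
0.053 -0.009 scene z 170 349 top z 518 263
0.053 0.009 scene z 204 351 top z 489 257
0.0615 -0.009 scene z 168 362 top z 521 250
0.0615 0.009 scene z 202 365 top z 492 243
-0.044 -0.009 scene z 194 207 top z 483 416
-0.044 0.009 scene z 226 209 top z 454 409
-0.0615 -0.009 scene z 198 183 top z 476 445
-0.0615 0.009 scene z 229 185 top z 447 437
[[-0.    -0.954 -0.298  0.078]
 [ 1.    -0.    -0.    -0.   ]
 [ 0.    -0.298  0.954 -0.168]
 [ 0.     0.     0.     1.   ]]
```

View pics/w2.png

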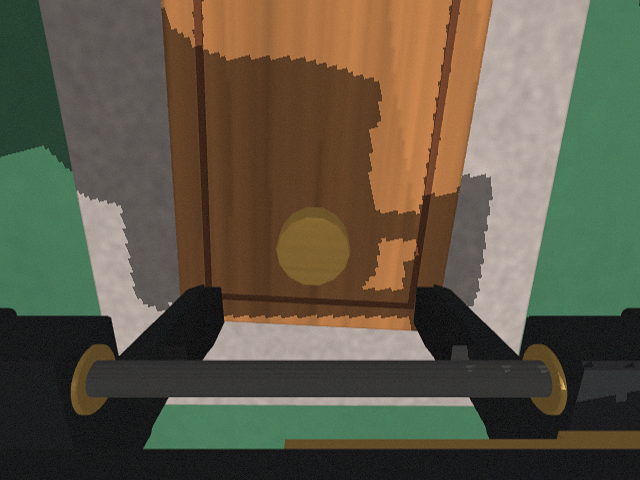

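View pics/t2z.png

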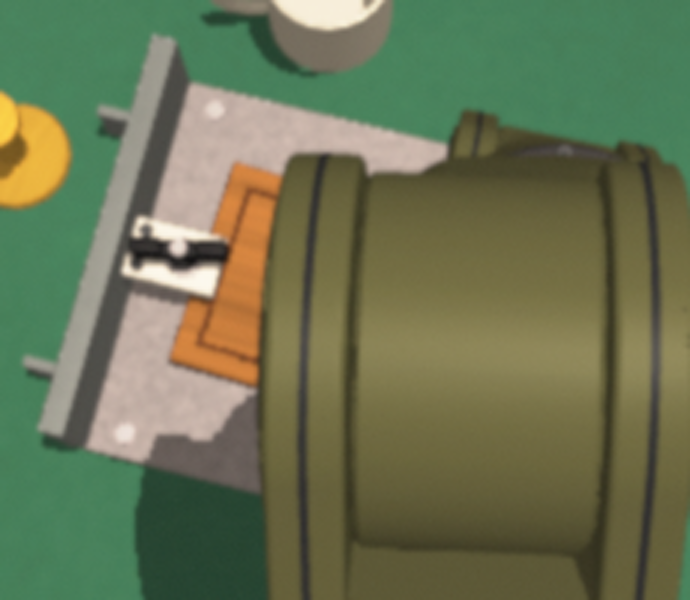

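```bash
python3 -c "
from h import *
s=load('s1.png'); o=s['obs']; print(o['tool_pos'])
x0,y0=toJ(o['tool_pos'])
for x in(.044,.0615):
  for dy in(-.009,.009):
    p=np.append(J(x0+x,y0+dy),o['tool_pos'][2]); u,v=proj(s,p); print(x,dy,'scene z',round((u-215)*3.5),round((v-165)*3.5))
s=load('s2.png');o=s['obs']
x0,y0=toJ(o['tool_pos'])
for z in (.0236,.034,.045):
  for x in(.044,.0615):
   for dy in(-.009,.009):
    p=np.append(J(x0+x,y0+dy),z); u,v=proj(s,p); print(z,x,dy,'scene z',round((u-215)*3.5),round((v-165)*3.5))
a=cv2.imread('pics/s2.png')[210:280,230:320]; cv2.imwrite('pics/s2zz.png',cv2.resize(a,None,fx=8,fy=8,interpolation=cv2.INTER_CUBIC))
a=cv2.imread('pics/s1.png')[180:260,200:300]; cv2.imwrite('pics/s1zz.png',cv2.resize(a,None,fx=7,fy=7,interpolation=cv2.INTER_CUBIC))
"
```

```text
[ 0.51970355 -0.11334896  0.09835121]
0.044 -0.009 scene z 62 238
0.044 0.009 scene z 97 240
0.0615 -0.009 scene z 56 266
0.0615 0.009 scene z 92 268
0.0236 0.044 -0.009 scene z 174 335
0.0236 0.044 0.009 scene z 207 337
0.0236 0.0615 -0.009 scene z 169 362
0.0236 0.0615 0.009 scene z 203 365
0.034 0.044 -0.009 scene z 172 324
0.034 0.044 0.009 scene z 206 326
0.034 0.0615 -0.009 scene z 168 351
0.034 0.0615 0.009 scene z 202 354
0.045 0.044 -0.009 scene z 170 312
0.045 0.044 0.009 scene z 204 314
0.045 0.0615 -0.009 scene z 166 340
0.045 0.0615 0.009 scene z 200 342
```

View pics/s2zz.png

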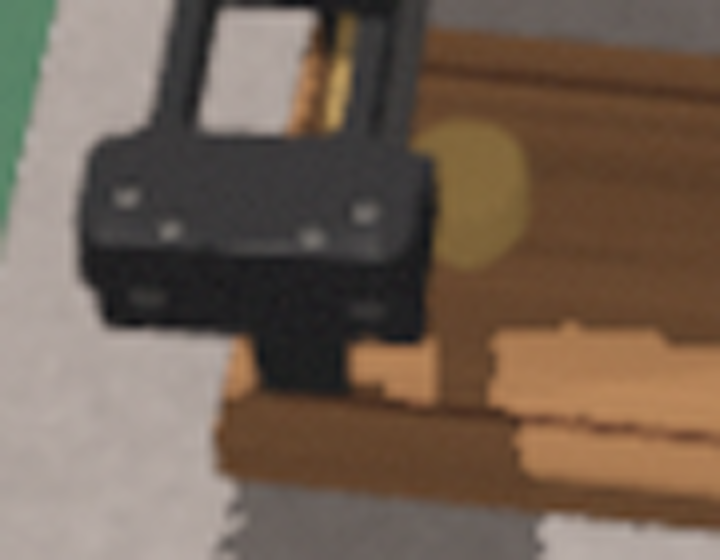

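View pics/s1zz.png

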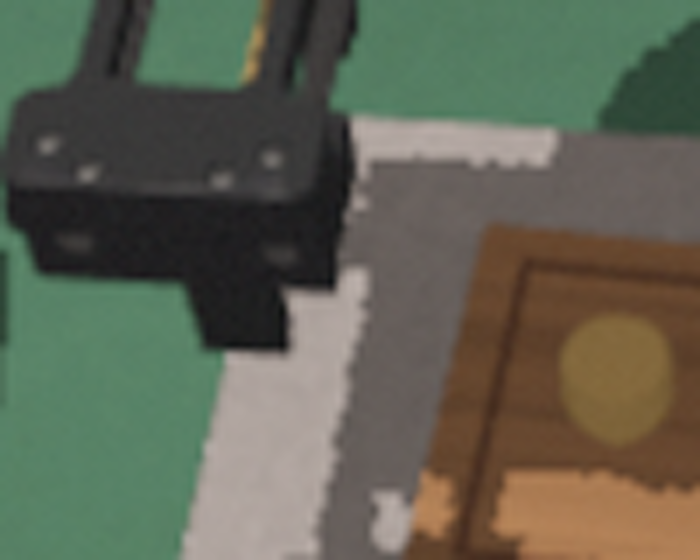

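```bash
cat >> h.py <<'E'
from scipy.spatial.transform import Rotation as R
def wray(c,u,v,z):
    o=c['obs']; Rm=R.from_euler('xyz',o['ee_rot']).as_matrix(); T=np.eye(4); T[:3,:3]=Rm; T[:3,3]=o['tool_pos']
    T=T@c['tool_from_camera']; d=T[:3,:3]@np.array([(u-c['cx'])/c['fx'],(v-c['cy'])/c['fy'],1]); p=T[:3,3]
    return p+d*(z-p[2])/d[2]
E
python3 -c "
from h import *
c=load('w1.png'); print(c['obs']['tool_pos'],c['fx'])
for n,u,v,z in(('bL',165,278,.015),('bR',473,278,.015),('dL',218,193,.033),('dR',411,203,.033),('pull',319,120,.061)): print(n,toJ(wray(c,u,v,z)).round(4))
c=load('w2.png'); c=snap('wrist','w3.png')
for n,u,v,z in(('dR',415,330,.033),('dL?',222,320,.033),('pull',313,246,.061),('lL',165,50,.033),('lR',485,50,.033)): print(n,toJ(wray(c,u,v,z)).round(4))
# finger tip location in image: project tool points
C=np.linalg.inv(c['tool_from_camera'])
for y in(-.044,.044,-.0615,.0615):
  for x in (-.009,.009):
    q=C@np.array([x,y,0,1]); print(x,y,c['cx']+c['fx']*q[0]/q[2],c['cy']+c['fy']*q[1]/q[2])
"
```

```text
[ 0.52102131 -0.11402801  0.09912567] 354.5675032003375
bL [-0.1205 -0.203 ]
bR [ 0.1171 -0.2033]
dL [-0.0687 -0.1339]
dR [ 0.0602 -0.1408]
pull [-0.0014 -0.0885]
dR [ 0.0499 -0.1404]
dL? [-0.0479 -0.1346]
pull [-0.0013 -0.0859]
lL [-0.0608 -0.0122]
lR [ 0.0677 -0.0123]
-0.009 -0.044 235.28585689304293 302.0659911977943
0.009 -0.044 232.80677737789404 270.2931050723912
-0.009 0.044 402.6773340321196 302.0378653599241
0.009 0.044 405.16592158419644 270.2595693193763
-0.009 -0.0615 202.0033590507602 302.0715834666136
0.009 -0.0615 198.53672729016017 270.299772963096
-0.009 0.0615 435.97099296088044 302.03227121577095
0.009 0.0615 439.4478050419899 270.25289912626397
```

```bash
python3 -c "
from h import *
a=cv2.imread('pics/w1.png')[260:370,390:500]; a=cv2.convertScaleAbs(a,alpha=3,beta=20); cv2.imwrite('pics/w1zz.png',cv2.resize(a,None,fx=5,fy=5,interpolation=cv2.INTER_CUBIC))
"
```

```text
(no output)
```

View pics/w1zz.png

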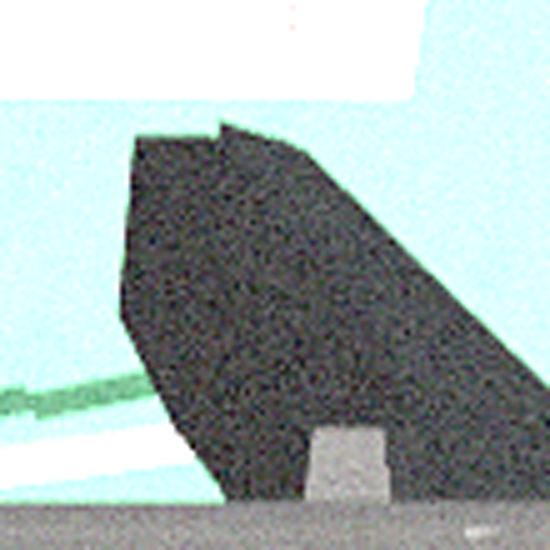

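```bash
python3 -c "
from h import *
c=load('w1.png'); C=np.linalg.inv(c['tool_from_camera'])
f=lambda s:np.array([[(lambda q:(c['cx']+c['fx']*q[0]/q[2]-u, c['cy']+c['fy']*q[1]/q[2]-v))(C@np.array([x+s[2],s[0],s[1],1])) for x,u,v in((.009,417,287.4),(-.009,414.3,324))]]).ravel()
s=least_squares(f,[.044,0,0]); print(s.x,f(s.x))
f2=lambda s:f([.044,s[0],s[1]]); s=least_squares(f2,[0,0]); print(s.x,f2(s.x))
st(); to(*J(0,-.160),.024,1.334)
"
```

```text
[ 0.0427231  -0.0271293   0.00314471] [ 0.30259282  0.02745491 -0.31313632 -0.02841154]
[-0.02307927  0.00099716] [ 0.35271328  0.52901529 -0.17358995 -0.54696693]
t 4.95 pos [ 0.5354 -0.0657  0.0236] J [ 0.001  -0.1207] rot [ 3.142 -0.     1.333] q [-0.    0.89  0.06  1.96 -0.17  0.29 -0.03] F [-0.3 -0.2  0.1] T [-0.088  0.062  0.052] w 1.003
shift cm [-3.93 -0.1  -0.04] turn -0.001
```

The open fingers end about 23 mm behind the TCP, because the linkage draws the tips back as it opens. They therefore passed above the wood. I'll back off, then come down in small steps, checking the force.

Emit:
{"op": "jog_arm", "data": {
  "plan": [
    [[-2,0,0,0,0],[-4,0,0,0,0],[-4,0,0.4,0,0],[-4,0,0.8,0,0],[-4,0,0.8,0,0]]
  ]
}}

```text
time: 5.45
tool_pos: [0.5259, -0.1029, 0.0148]
ee_rot: [-3.14, -0.001, 1.334]
contact_force: [-0.5, 0.3, 0.3]
gripper_width: 1.006
```

Emit:
{"op": "jog_arm", "data": {
  "plan": [
    [[0,0,0.4,0,0],[0,0,0.8,0,0],[0,0,1.2,0,0],[0,0,1.4,0,0],[0,0,1.4,0,0]]
  ]
}}

```text
time: 5.95
tool_pos: [0.5257, -0.1044, 0.0012]
ee_rot: [-3.141, -0.0, 1.333]
contact_force: [-0.5, -0.1, -0.3]
gripper_width: 1.0
```

```bash
python3 -c "
from h import *
st(); c=snap('scene','s4.png'); snap('wrist','w4.png')
a=cv2.imread('pics/s4.png')[190:290,220:330]; cv2.imwrite('pics/s4zz.png',cv2.resize(a,None,fx=6,fy=6,interpolation=cv2.INTER_CUBIC))"
```

```text
t 5.95 pos [ 0.5257 -0.1044  0.0012] J [ 0.0007 -0.1606] rot [-3.141 -0.     1.333] q [ 0.08  0.93  0.04  1.97 -0.15  0.24  0.02] F [-0.5 -0.1 -0.3] T [-0.007  0.036 -0.068] w 1.0
```

View pics/s4zz.png

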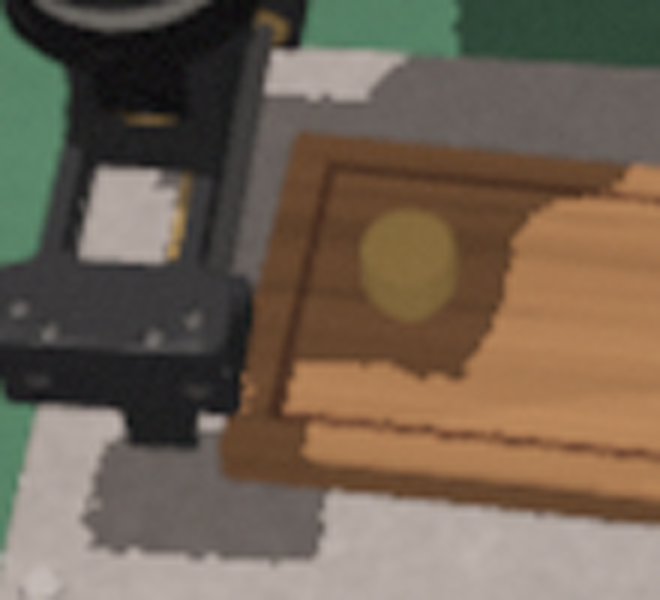

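Emit:
{"op": "jog_arm", "data": {
  "plan": [
    [[0.3,0,0,0,0],[0.6,0,0,0,0],[0.9,0,0,0,0],[1.2,0,0,0,0],[1.5,0,0,0,0]]
  ]
}}

```text
time: 6.55
tool_pos: [0.5297, -0.0902, 0.0017]
ee_rot: [3.141, 0.0, 1.332]
contact_force: [1.0, -1.9, 0.7]
gripper_width: 1.0
```

Emit:
{"op": "jog_arm", "data": {
  "plan": [
    [[0.2,0,0,0,0],[0.4,0,0,0,0],[0.6,0,0,0,0],[0.8,0,0,0,0],[1,0,0,0,0]]
  ]
}}

```text
time: 7.05
tool_pos: [0.5319, -0.0804, 0.0016]
ee_rot: [3.141, 0.0, 1.333]
contact_force: [0.5, -2.9, 0.7]
gripper_width: 0.999
```

```bash
python3 -c "
from h import *
st(); c=snap('scene','s5.png'); snap('wrist','w5.png')
a=cv2.imread('pics/s5.png')[165:315,215:425]; cv2.imwrite('pics/s5z.png',cv2.resize(a,None,fx=3.5,fy=3.5,interpolation=cv2.INTER_CUBIC))"
```

```text
t 7.05 pos [ 0.5319 -0.0804  0.0016] J [ 0.0012 -0.1358] rot [3.141 0.    1.333] q [ 0.03  0.93  0.05  1.97 -0.17  0.25 -0.01] F [ 0.5 -2.9  0.7] T [-0.629  0.02  -0.035] w 0.999
```

View pics/s5z.png

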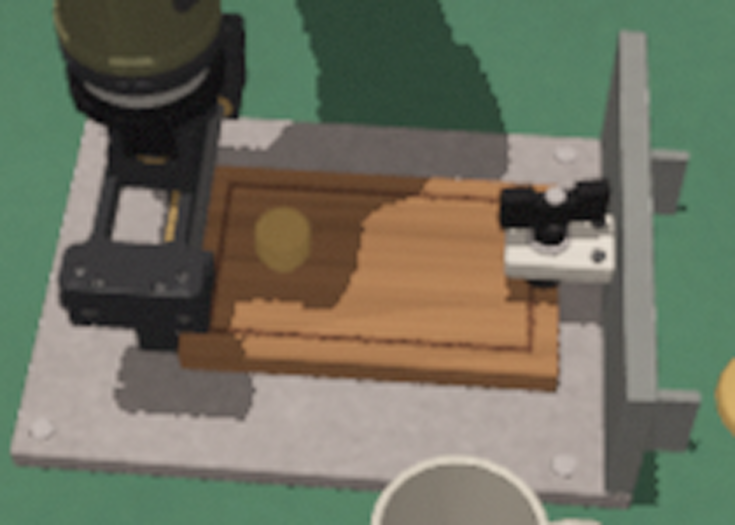

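The front is now being pushed (friction about 3 N) and has squared up, with its near corner at zoomed (557,382). About 25 mm remain.

Emit:
{"op": "jog_arm", "data": {
  "plan": [
    [[0.2,0,0,0,0],[0.4,0,0,0,0],[0.6,0,0,0,0],[0.8,0,0,0,0],[1,0,0,0,0]]
  ]
}}

```text
time: 7.65
tool_pos: [0.5339, -0.0703, 0.0015]
ee_rot: [-3.141, 0.0, 1.333]
contact_force: [-1.1, -2.8, 1.1]
gripper_width: 1.001
```

Emit:
{"op": "jog_arm", "data": {
  "plan": [
    [[0.2,0,0,0,0],[0.4,0,0,0,0],[0.6,0,0,0,0],[0.8,0,0,0,0],[0.8,0,0,0,0]]
  ]
}}

```text
time: 8.15
tool_pos: [0.5362, -0.0619, 0.0015]
ee_rot: [-3.142, -0.001, 1.334]
contact_force: [-0.3, -0.2, -0.2]
gripper_width: 0.997
```

```bash
python3 -c "
from h import *
st(); c=snap('scene','s6.png'); 
a=cv2.imread('pics/s6.png')[165:315,215:425]; cv2.imwrite('pics/s6z.png',cv2.resize(a,None,fx=3.5,fy=3.5,interpolation=cv2.INTER_CUBIC))"
```

```text
t 8.15 pos [ 0.5362 -0.0619  0.0015] J [ 0.001  -0.1168] rot [-3.142e+00 -1.000e-03  1.334e+00] q [-0.    0.93  0.05  1.96 -0.18  0.25 -0.03] F [-0.3 -0.2 -0.2] T [-0.202  0.113  0.007] w 0.997
```

View pics/s6z.png

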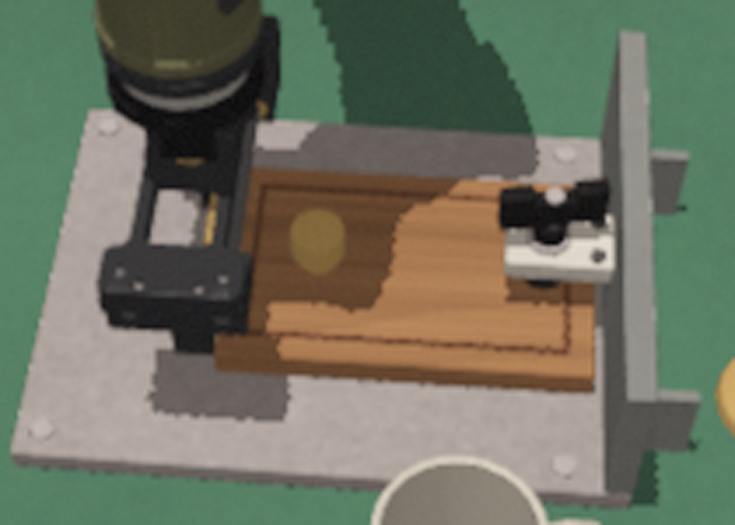

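Near corner is now at zoomed (594,380) and the fence foot at ~(605,380), which leaves roughly 4–6 mm. I'll switch to half-millimetre steps.

Emit:
{"op": "jog_arm", "data": {
  "plan": [
    [[0.1,0,0,0,0],[0.2,0,0,0,0],[0.3,0,0,0,0],[0.4,0,0,0,0]]
  ]
}}

```text
time: 8.6
tool_pos: [0.537, -0.0588, 0.0015]
ee_rot: [-3.142, -0.0, 1.333]
contact_force: [-0.4, -1.7, -0.4]
gripper_width: 1.0
```

Emit:
{"op": "jog_arm", "data": {
  "plan": [
    [[0.05,0,0,0,0],[0.1,0,0,0,0],[0.15,0,0,0,0]]
  ]
}}

```text
time: 8.9
tool_pos: [0.5374, -0.0572, 0.0015]
ee_rot: [-3.142, -0.0, 1.333]
contact_force: [-0.8, -1.0, -0.5]
gripper_width: 1.002
```

Emit:
{"op": "jog_arm", "data": {
  "plan": [
    [[0.05,0,0,0,0],[0.1,0,0,0,0],[0.15,0,0,0,0]]
  ]
}}

```text
time: 9.2
tool_pos: [0.5374, -0.0565, 0.0015]
ee_rot: [-3.141, 0.001, 1.332]
contact_force: [-1.0, -3.6, -0.5]
gripper_width: 0.998
```

Emit:
{"op": "jog_arm", "data": {
  "plan": [
    [[0.05,0,0,0,0],[0.1,0,0,0,0],[0.1,0,0,0,0]]
  ]
}}

```text
time: 9.5
tool_pos: [0.5372, -0.0564, 0.0015]
ee_rot: [-3.141, 0.002, 1.331]
contact_force: [-2.6, -5.0, -1.2]
gripper_width: 0.998
```

Emit:
{"op": "jog_arm", "data": {
  "plan": [
    [[0.05,0,0,0,0],[0.1,0,0,0,0],[0.1,0,0,0,0]]
  ]
}}

```text
time: 9.8
tool_pos: [0.537, -0.0563, 0.0015]
ee_rot: [-3.141, 0.003, 1.331]
contact_force: [-2.8, -6.7, 1.0]
gripper_width: 1.0
```

```bash
python3 -c "
from h import *
st(); c=snap('scene','s7.png'); 
a=cv2.imread('pics/s7.png')[165:315,215:425]; cv2.imwrite('pics/s7z.png',cv2.resize(a,None,fx=3.5,fy=3.5,interpolation=cv2.INTER_CUBIC))"
```

```text
t 9.8 pos [ 0.537  -0.0563  0.0015] J [ 0.0004 -0.1112] rot [-3.141e+00  3.000e-03  1.331e+00] q [-0.02  0.93  0.06  1.96 -0.19  0.26 -0.04] F [-2.8 -6.7  1. ] T [-1.501  0.446 -0.011] w 1.0
```

View pics/s7z.png

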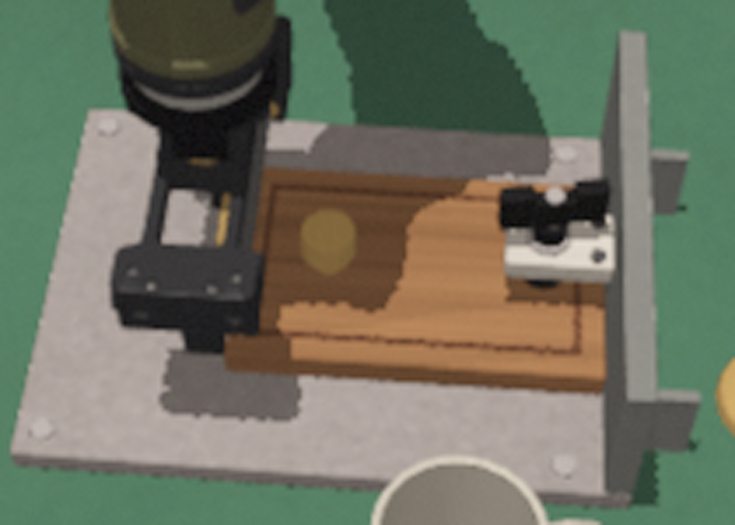

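The drawer front's edge now meets the fence at zoomed (605,380). The tool has stopped advancing and the push reads about 7 N. I'll back off and go above the knob.

Emit:
{"op": "jog_arm", "data": {
  "plan": [
    [[-1,0,0,0,0],[-3,0,0,0,0],[-3,0,-4,0,0],[-3,0,-9,0,0],[-3,0,-14,0,0]]
  ]
}}

```text
time: 10.35
tool_pos: [0.531, -0.0824, 0.1429]
ee_rot: [-3.141, -0.001, 1.334]
contact_force: [1.6, 0.4, -0.8]
gripper_width: 0.993
```

```bash
python3 -c "
from h import *
print(J(.0005,.066)); st(); to(*J(.0005,.066),.16,1.506);c=snap('scene','s8.png'); 
a=cv2.imread('pics/s8.png')[165:315,215:425]; cv2.imwrite('pics/s8z.png',cv2.resize(a,None,fx=3.5,fy=3.5,interpolation=cv2.INTER_CUBIC))"
```

```text
[0.578682   0.11593769]
t 10.35 pos [ 0.531  -0.0824  0.1429] J [ 0.0007 -0.138 ] rot [-3.141e+00 -1.000e-03  1.334e+00] q [-0.    0.69  0.12  1.91 -0.14  0.55 -0.03] F [ 1.6  0.4 -0.8] T [-0.066 -0.001  0.016] w 0.993
shift cm [20.4  -0.03 -1.68] turn -0.172
```

View pics/s8z.png

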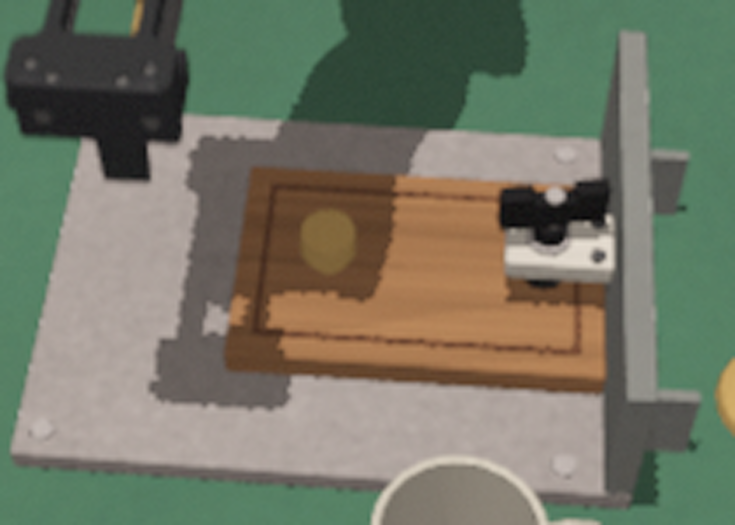

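Emit:
{"op": "jog_arm", "data": {
  "plan": [
    [[4,0,-2,-0.1,0.6],[8,0,-3,-0.172,0.6],[12,0,-3,-0.172,0.6],[16,0,-3,-0.172,0.6],[20.4,0,-3,-0.172,0.6]]
  ],
  "newtons": 40
}}

```text
time: 10.9
tool_pos: [0.5795, 0.117, 0.172]
ee_rot: [3.141, -0.001, 1.505]
contact_force: [0.4, -0.3, -1.0]
gripper_width: 0.573
```

```bash
python3 -c "
from h import *
st(); to(*J(.0005,.066),.16,1.506);c=snap('scene','s9.png'); snap('wrist','w9.png')
a=cv2.imread('pics/s9.png')[115:315,215:425]; cv2.imwrite('pics/s9z.png',cv2.resize(a,None,fx=3,fy=3,interpolation=cv2.INTER_CUBIC))"
```

```text
t 10.9 pos [0.5795 0.117  0.172 ] J [0.0011 0.0673] rot [ 3.141e+00 -1.000e-03  1.505e+00] q [-0.35  0.7   0.13  1.73 -0.13  0.72 -0.22] F [ 0.4 -0.3 -1. ] T [-0.106  0.065 -0.029] w 0.573
shift cm [-0.12 -0.08  1.2 ] turn -0.001
```

View pics/s9z.png

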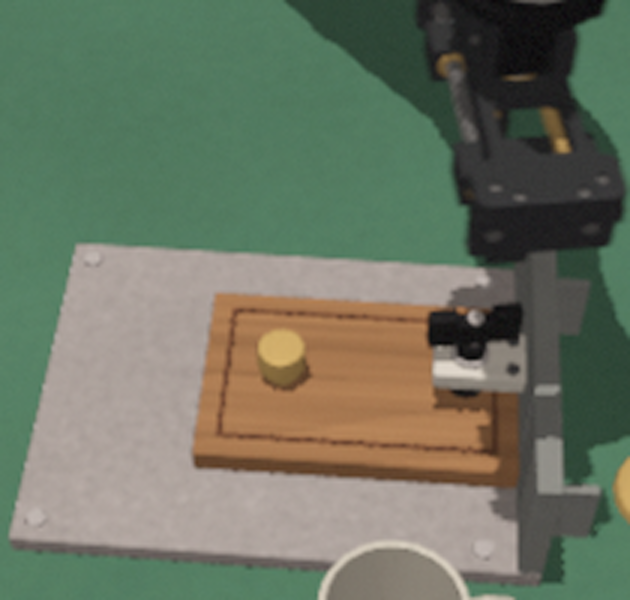

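View pics/w9.png

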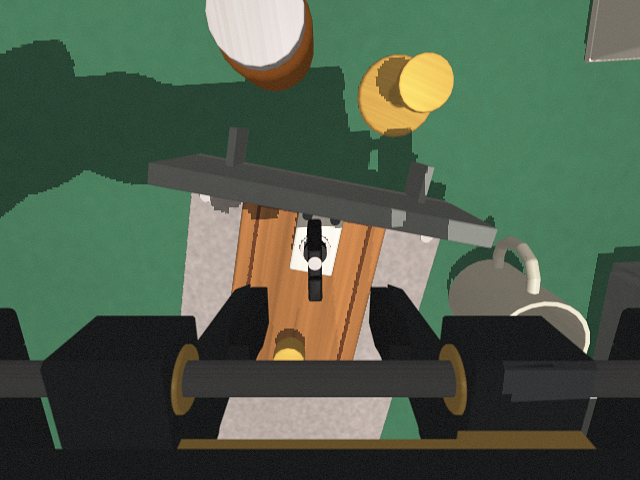

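The wrist view shows the blade running from (314,222) to (316,300), hub at (315,264), between the fingers at u=268 and 371. It looks well aligned.

```bash
python3 -c "
from h import *
c=load('w9.png'); print(c['obs']['tool_pos'])
a=wray(c,314.5,223,.107); b=wray(c,316,299,.107); h=wray(c,315,264,.1)
print(a,b,(a+b)/2,h,toJ((a+b)/2),np.arctan2(*(a-b)[:2][::-1]), np.linalg.norm(a-b))
"

```

```text
[0.58088387 0.12904329 0.17174145]
[0.57921863 0.14666578 0.107     ] [0.57703213 0.08993109 0.107     ] [0.57812538 0.11829843 0.107     ] [0.57765721 0.11434782 0.1       ] [-0.00059534  0.06816406] 1.5322762848645752 0.056776801744698006
```

Emit:
{"op": "jog_arm", "data": {
  "plan": [
    [[-0.1,0,0.6,0,0.61],[-0.1,0,1.2,0,0.61],[-0.1,0,1.2,0,0.61]]
  ]
}}

```text
time: 11.3
tool_pos: [0.5781, 0.112, 0.1585]
ee_rot: [-3.139, 0.001, 1.502]
contact_force: [-0.3, 0.0, 0.5]
gripper_width: 0.388
```

```bash
python3 -c "
from h import *
st(); snap('wrist','w10.png')
a=cv2.imread('pics/w10.png')[200:440,200:440]; a=cv2.convertScaleAbs(a,alpha=2,beta=15); cv2.imwrite('pics/w10z.png',cv2.resize(a,None,fx=2.5,fy=2.5,interpolation=cv2.INTER_CUBIC))
"
```

```text
t 11.3 pos [0.5781 0.112  0.1585] J [0.0009 0.0621] rot [-3.139e+00  1.000e-03  1.502e+00] q [-0.34  0.72  0.13  1.74 -0.13  0.69 -0.22] F [-0.3  0.   0.5] T [-0.114  0.089 -0.043] w 0.388
```

View pics/w10z.png

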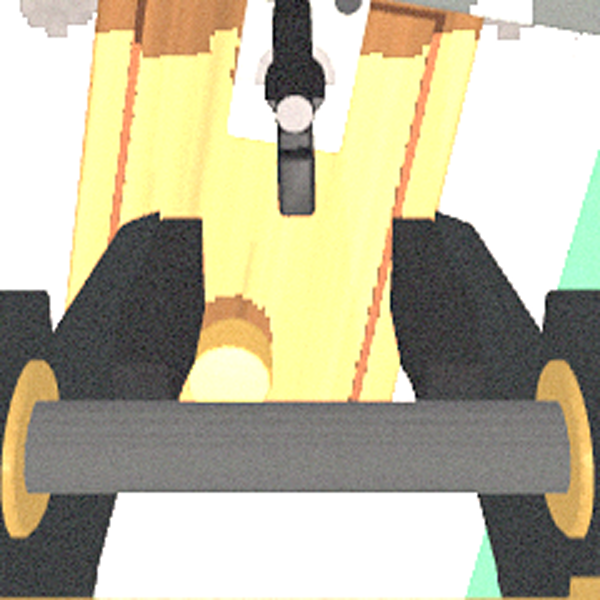

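```bash
python3 -c "
from h import *
c=snap('wrist','w11.png');st(); to(*J(.0000,.066),.060,1.512)
a=cv2.imread('pics/w11.png')[200:320,240:400]; a=cv2.convertScaleAbs(a,alpha=2,beta=15); cv2.imwrite('pics/w11z.png',cv2.resize(a,None,fx=4.5,fy=4.5,interpolation=cv2.INTER_CUBIC))
"
```

```text
t 11.4 pos [0.5788 0.1126 0.1593] J [0.0014 0.0628] rot [-3.141e+00  1.000e-03  1.503e+00] q [-0.34  0.72  0.13  1.74 -0.13  0.69 -0.22] F [ 0.3  0.8 -0.5] T [-0.071  0.063  0.025] w 0.39
shift cm [ 0.35 -0.08  9.93] turn -0.009
```

View pics/w11z.png

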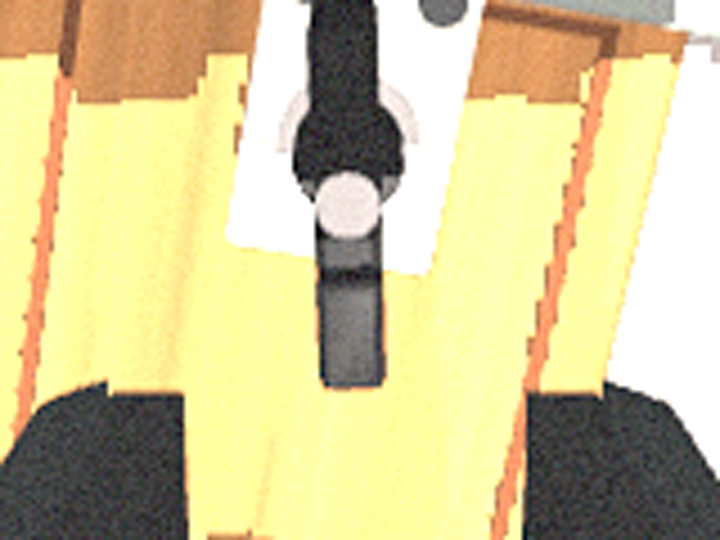

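Emit:
{"op": "jog_arm", "data": {
  "plan": [
    [[0.35,-0.08,1.5,-0.02,0.61],[0.35,-0.08,3,-0.02,0.61],[0.35,-0.08,4.5,-0.02,0.61],[0.35,-0.08,5.5,-0.02,0.61],[0.35,-0.08,5.5,-0.02,0.61]]
  ]
}}

```text
time: 11.9
tool_pos: [0.5777, 0.1169, 0.1035]
ee_rot: [-3.139, 0.001, 1.524]
contact_force: [0.1, -0.1, 1.0]
gripper_width: 0.388
```

```bash
python3 -c "
from h import *
c=snap('wrist','w12.png');st(); to(*J(.0000,.066),.060,1.523); snap('scene','s12.png')
a=cv2.imread('pics/w12.png')[180:320,230:410]; a=cv2.convertScaleAbs(a,alpha=2,beta=15); cv2.imwrite('pics/w12z.png',cv2.resize(a,None,fx=4,fy=4,interpolation=cv2.INTER_CUBIC))
a=cv2.imread('pics/s12.png')[180:280,320:440]; cv2.imwrite('pics/s12z.png',cv2.resize(a,None,fx=6,fy=6,interpolation=cv2.INTER_CUBIC))
"
```

```text
t 11.95 pos [0.5783 0.1172 0.1043] J [-0.0001  0.0671] rot [-3.141  0.     1.524] q [-0.34  0.8   0.1   1.78 -0.13  0.57 -0.2 ] F [0.6 0.7 1. ] T [-0.039  0.032  0.04 ] w 0.387
shift cm [-0.11 -0.01  4.43] turn 0.001
```

View pics/w12z.png

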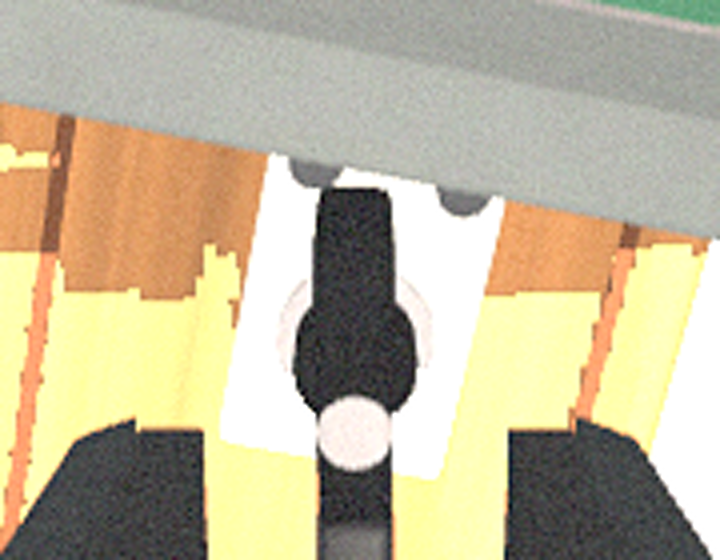

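View pics/s12z.png

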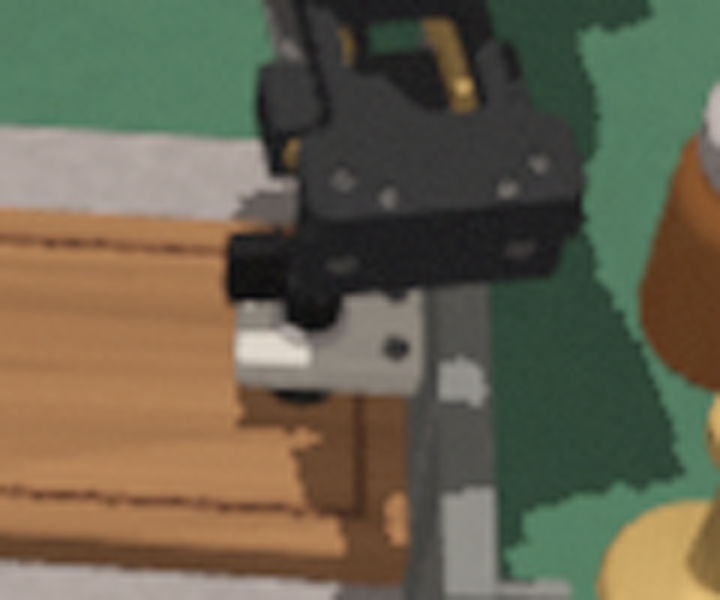

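```bash
python3 -c "
from h import *
s=load('s8.png');o=s['obs'];print(o['tool_pos'],o['time'])
x0,y0=toJ([.531,-.0824]);z0=.1429
x0,y0=toJ(o['tool_pos']);z0=o['tool_pos'][2]
def sol(zu,zv,x):
  u,v=215+zu/3.5,165+zv/3.5
  f=lambda q:np.array(proj(s,np.append(J(x0+x,y0+q[0]),z0+q[1])))-[u,v]
  return least_squares(f,[0,0]).x.round(4)
for n,a in dict(tipF=(150,180),tipB=(103,180)).items():
  print(n,[sol(*a,x) for x in(.044,.048,.052)])
for n,a in dict(knF=(184,137),knB=(20,131),knTF=(187,50)).items():
  print(n,[sol(*a,x) for x in(.055,.0615,.07)])
"
```

```text
[ 0.53102117 -0.08241875  0.14289359] 10.35
tipF [array([0.0085, 0.0096]), array([0.0096, 0.0145]), array([0.0106, 0.0193])]
tipB [array([-0.0142,  0.0076]), array([-0.0129,  0.0125]), array([-0.0117,  0.0174])]
knF [array([0.0297, 0.0546]), array([0.0312, 0.0621]), array([0.0331, 0.0719])]
knB [array([-0.0448,  0.0524]), array([-0.0423,  0.0599]), array([-0.0391,  0.0698])]
knTF [array([0.0354, 0.1103]), array([0.0368, 0.1171]), array([0.0386, 0.126 ])]
```

Emit:
{"op": "jog_arm", "data": {
  "plan": [
    [[-0.1,-0.02,1.2,0,0.61],[-0.1,-0.02,2.4,0,0.61],[-0.1,-0.02,3.4,0,0.61],[-0.1,-0.02,4,0,0.61],[-0.1,-0.02,4.4,0,0.61]]
  ]
}}

```text
time: 12.5
tool_pos: [0.5779, 0.1166, 0.0596]
ee_rot: [-3.14, 0.0, 1.525]
contact_force: [-0.4, -0.6, 0.0]
gripper_width: 0.388
```

```bash
python3 -c "
from h import *
c=snap('wrist','w13.png');st(); to(*J(.0000,.066),.060,1.523); 
a=cv2.imread('pics/w13.png')[180:420,200:440]; a=cv2.convertScaleAbs(a,alpha=2.5,beta=20); cv2.imwrite('pics/w13z.png',cv2.resize(a,None,fx=2.5,fy=2.5,interpolation=cv2.INTER_CUBIC))
"
```

```text
t 12.55 pos [0.5777 0.1166 0.0593] J [-0.0006  0.0664] rot [-3.14   0.     1.525] q [-0.33  0.87  0.09  1.8  -0.14  0.48 -0.19] F [ 0.3 -0.2 -0.5] T [-0.13   0.056 -0.027] w 0.389
shift cm [-0.05  0.05 -0.07] turn 0.002
```

View pics/w13z.png

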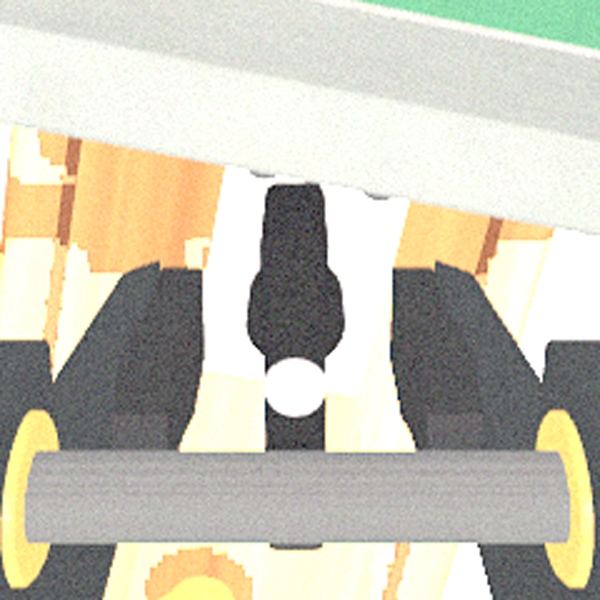

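The wrist view shows the blade centred between the pads (blade at zoomed u≈295, pads at 204 and 392). No contact force. I'll close the grip.

Emit:
{"op": "jog_arm", "data": {
  "plan": [
    [[0,0,0,0,1],[0,0,0,0,1],[0,0,0,0,1],[0,0,0,0,1],[0,0,0,0,1]]
  ],
  "newtons": 40
}}

```text
time: 13.05
tool_pos: [0.5777, 0.1168, 0.0609]
ee_rot: [-3.141, -0.0, 1.525]
contact_force: [-2.3, -0.3, 4.0]
gripper_width: 0.111
```

```bash
python3 -c "
from h import *
st()"
```

```text
t 13.05 pos [0.5777 0.1168 0.0609] J [-0.0006  0.0666] rot [-3.141 -0.     1.525] q [-0.33  0.86  0.09  1.8  -0.14  0.48 -0.19] F [-2.3 -0.3  4. ] T [-0.058  0.616  0.04 ] w 0.111
```

Emit:
{"op": "jog_arm", "data": {
  "plan": [
    [[0,0,0,0.06,1],[0,0,0,0.12,1],[0,0,0,0.18,1],[0,0,0,0.24,1],[0,0,0,0.3,1]]
  ]
}}

```text
time: 13.55
tool_pos: [0.578, 0.1167, 0.0609]
ee_rot: [-3.141, 0.0, 1.223]
contact_force: [-1.6, -0.9, 4.0]
gripper_width: 0.11
```

```bash
cat >> h.py <<'E'
def fine():
    o=r.get_obs(); print('t',round(o['time'],2),'yaw',round(o['ee_rot'][2],4),'J',toJ(o['tool_pos']).round(4),'z',o['tool_pos'][2].round(4),'F',o['contact_force'].round(1),'Tz',o['ft_torque'].round(3),'q7',o['q'][6].round(3),'tau7',o['tau'][6].round(3),'w',round(o['gripper_width'],3))
E
python3 -c "
from h import *
fine()"
```

```text
t 13.55 yaw 1.223 J [-0.0003  0.0666] z 0.0609 F [-1.6 -0.9  4. ] Tz [-0.097  0.544  0.156] q7 -0.382 tau7 0.229 w 0.11
```

Emit:
{"op": "jog_arm", "data": {
  "plan": [
    [[0,0,0,0.05,1],[0,0,0,0.1,1]]
  ]
}}

```text
time: 13.75
tool_pos: [0.5781, 0.1166, 0.0609]
ee_rot: [-3.141, 0.0, 1.123]
contact_force: [-2.4, -0.3, 3.8]
gripper_width: 0.112
```

```bash
cat >> h.py <<'E'
def avg(n=3):
    A=[]
    for i in range(n):
        o=r.get_obs(); A.append([o['ee_rot'][2],o['ft_torque'][2],o['tau'][6],o['contact_force'][2]])
        if i<n-1: vision.camera('wrist')
    A=np.array(A); print('t',round(o['time'],2),'yaw',A[:,0].mean().round(4),'turned',round(1.525-A[:,0].mean(),3),'Tz',A[:,1].round(3),'m',A[:,1].mean().round(3),'tau7',A[:,2].mean().round(3),'Fz',A[:,3].mean().round(1),'q7',o['q'][6].round(2),'J',toJ(o['tool_pos']).round(4))
E
python3 -c "
from h import *
avg()"
```

```text
t 13.85 yaw 1.1233 turned 0.402 Tz [0.168 0.089 0.045] m 0.101 tau7 -0.082 Fz 4.0 q7 -0.44 J [-0.0002  0.0665]
```

Emit:
{"op": "jog_arm", "data": {
  "plan": [
    [[0,0,0,0.05,1],[0,0,0,0.1,1]]
  ]
}}

```text
time: 14.05
tool_pos: [0.5782, 0.1166, 0.0609]
ee_rot: [-3.141, -0.0, 1.025]
contact_force: [-2.3, -0.0, 3.2]
gripper_width: 0.107
```

```bash
python3 -c "
from h import *
avg()"
```

```text
t 14.15 yaw 1.0243 turned 0.501 Tz [0.149 0.188 0.01 ] m 0.116 tau7 -0.081 Fz 4.4 q7 -0.51 J [-0.0001  0.0665]
```

Emit:
{"op": "jog_arm", "data": {
  "plan": [
    [[0,0,0,0.05,1],[0,0,0,0.1,1]]
  ]
}}

```text
time: 14.35
tool_pos: [0.5783, 0.1166, 0.0609]
ee_rot: [-3.142, -0.0, 0.925]
contact_force: [-1.9, -0.9, 4.5]
gripper_width: 0.106
```

```bash
python3 -c "
from h import *
avg()"
```

```text
t 14.45 yaw 0.9248 turned 0.6 Tz [0.162 0.144 0.026] m 0.11 tau7 -0.082 Fz 4.9 q7 -0.57 J [0.     0.0665]
```

Emit:
{"op": "jog_arm", "data": {
  "plan": [
    [[0,0,0,0.05,1],[0,0,0,0.1,1]]
  ]
}}

```text
time: 14.65
tool_pos: [0.5784, 0.1165, 0.0609]
ee_rot: [3.141, -0.0, 0.825]
contact_force: [-2.4, -1.1, 5.3]
gripper_width: 0.11
```

```bash
python3 -c "
from h import *
avg(1)"
```

```text
t 14.65 yaw 0.8251 turned 0.7 Tz [0.131] m 0.131 tau7 0.179 Fz 5.3 q7 -0.64 J [0.0001 0.0665]
```

Emit:
{"op": "jog_arm", "data": {
  "plan": [
    [[0,0,0,0.05,1],[0,0,0,0.1,1]]
  ]
}}

```text
time: 14.85
tool_pos: [0.5785, 0.1164, 0.0609]
ee_rot: [3.141, -0.0, 0.725]
contact_force: [-2.9, -0.6, 4.6]
gripper_width: 0.109
```

```bash
python3 -c "
from h import *
avg(1)"
```

```text
t 14.85 yaw 0.7251 turned 0.8 Tz [0.185] m 0.185 tau7 0.162 Fz 4.6 q7 -0.7 J [0.0002 0.0664]
```

Emit:
{"op": "jog_arm", "data": {
  "plan": [
    [[0,0,0,0.05,1],[0,0,0,0.1,1]]
  ]
}}

```text
time: 15.05
tool_pos: [0.5786, 0.1163, 0.0609]
ee_rot: [3.141, -0.0, 0.625]
contact_force: [-1.5, -1.1, 4.3]
gripper_width: 0.108
```

```bash
python3 -c "
from h import *
avg(1)"
```

```text
t 15.05 yaw 0.6251 turned 0.9 Tz [0.204] m 0.204 tau7 0.151 Fz 4.3 q7 -0.77 J [0.0003 0.0663]
```

Emit:
{"op": "jog_arm", "data": {
  "plan": [
    [[0,0,0,0.05,1],[0,0,0,0.1,1]]
  ]
}}

```text
time: 15.25
tool_pos: [0.5786, 0.1162, 0.0609]
ee_rot: [3.141, -0.0, 0.525]
contact_force: [-1.3, -1.0, 4.9]
gripper_width: 0.109
```

```bash
python3 -c "
from h import *
avg(1)"
```

```text
t 15.25 yaw 0.5251 turned 1.0 Tz [0.161] m 0.161 tau7 0.14 Fz 4.9 q7 -0.83 J [0.0004 0.0662]
```

Emit:
{"op": "jog_arm", "data": {
  "plan": [
    [[0,0,0,0.05,1],[0,0,0,0.1,1]]
  ]
}}

```text
time: 15.45
tool_pos: [0.5787, 0.1161, 0.0609]
ee_rot: [3.141, -0.0, 0.425]
contact_force: [-2.1, -1.8, 3.7]
gripper_width: 0.109
```

```bash
python3 -c "
from h import *
avg(1)"
```

```text
t 15.45 yaw 0.4252 turned 1.1 Tz [0.213] m 0.213 tau7 0.129 Fz 3.7 q7 -0.9 J [0.0005 0.0662]
```

Emit:
{"op": "jog_arm", "data": {
  "plan": [
    [[0,0,0,0.05,1],[0,0,0,0.1,1]]
  ]
}}

```text
time: 15.65
tool_pos: [0.5787, 0.116, 0.0609]
ee_rot: [3.141, -0.001, 0.325]
contact_force: [-2.0, -1.4, 3.4]
gripper_width: 0.111
```

```bash
python3 -c "
from h import *
avg(1)"
```

```text
t 15.65 yaw 0.3251 turned 1.2 Tz [0.21] m 0.21 tau7 0.119 Fz 3.4 q7 -0.97 J [0.0005 0.0661]
```

Emit:
{"op": "jog_arm", "data": {
  "plan": [
    [[0,0,0,0.05,1],[0,0,0,0.1,1]]
  ]
}}

```text
time: 15.85
tool_pos: [0.5787, 0.1159, 0.0609]
ee_rot: [3.141, -0.001, 0.225]
contact_force: [-2.2, -1.8, 4.2]
gripper_width: 0.109
```

```bash
python3 -c "
from h import *
avg(1)"
```

```text
t 15.85 yaw 0.2251 turned 1.3 Tz [0.226] m 0.226 tau7 0.109 Fz 4.2 q7 -1.03 J [0.0006 0.066 ]
```

Emit:
{"op": "jog_arm", "data": {
  "plan": [
    [[0,0,0,0.05,1],[0,0,0,0.1,1]]
  ]
}}

```text
time: 16.05
tool_pos: [0.5788, 0.1158, 0.0609]
ee_rot: [3.14, -0.001, 0.125]
contact_force: [-1.3, -1.6, 4.7]
gripper_width: 0.108
```

```bash
python3 -c "
from h import *
avg(1)"
```

```text
t 16.05 yaw 0.1252 turned 1.4 Tz [0.233] m 0.233 tau7 0.099 Fz 4.7 q7 -1.1 J [0.0006 0.0659]
```

Emit:
{"op": "jog_arm", "data": {
  "plan": [
    [[0,0,0,0.05,1],[0,0,0,0.1,1]]
  ]
}}

```text
time: 16.25
tool_pos: [0.5788, 0.1157, 0.0609]
ee_rot: [3.14, -0.001, 0.025]
contact_force: [-1.8, -1.8, 4.2]
gripper_width: 0.107
```

```bash
python3 -c "
from h import *
avg(1)"
```

```text
t 16.25 yaw 0.0252 turned 1.5 Tz [0.263] m 0.263 tau7 0.09 Fz 4.2 q7 -1.17 J [0.0006 0.0658]
```

Emit:
{"op": "jog_arm", "data": {
  "plan": [
    [[0,0,0,0.04,1]]
  ]
}}

```text
time: 16.35
tool_pos: [0.5788, 0.1156, 0.0609]
ee_rot: [3.14, -0.001, -0.015]
contact_force: [-1.0, -1.7, 5.6]
gripper_width: 0.111
```

```bash
python3 -c "
from h import *
avg(1)"
```

```text
t 16.35 yaw -0.0155 turned 1.54 Tz [0.292] m 0.292 tau7 -0.028 Fz 5.6 q7 -1.2 J [0.0007 0.0657]
```

Emit:
{"op": "jog_arm", "data": {
  "plan": [
    [[0,0,0,0.04,1]]
  ]
}}

```text
time: 16.45
tool_pos: [0.5788, 0.1156, 0.0609]
ee_rot: [3.14, -0.001, -0.057]
contact_force: [-1.0, -3.1, 5.6]
gripper_width: 0.107
```

```bash
python3 -c "
from h import *
avg(1)"
```

```text
t 16.45 yaw -0.0566 turned 1.582 Tz [0.273] m 0.273 tau7 0.021 Fz 5.6 q7 -1.23 J [0.0007 0.0657]
```

```bash
python3 - <<'E'
import numpy as np
from scipy.optimize import least_squares
d=np.array([[.302,.156],[.402,.168],[.501,.149],[.6,.162],[.7,.131],[.8,.185],[.9,.204],[1,.161],[1.1,.213],[1.2,.21],[1.3,.226],[1.4,.233],[1.5,.263],[1.54,.292],[1.582,.273]])
for f in (None,.165,.17):
    g=(lambda p:(p[1] if f is None else f)+.14*np.maximum(0,d[:,0]-p[0])-d[:,1])
    s=least_squares(g,[.9,.17]); J=s.jac; n=2 if f is None else 1
    C=np.linalg.inv(J[:,:n].T@J[:,:n])*.02**2
    print(f,s.x,np.sqrt(np.diag(C)),s.fun.std())
E
```

```text
None [0.7122 0.1532] [0.07824608 0.00894427] 0.016135116485479734
0.165 [0.81198072 0.17      ] [0.04761905] 0.01727650561848976
0.17 [0.84768177 0.17      ] [0.04761905] 0.01789054527617741
```

The hinge fit puts first touch at 0.71–0.85 rad of turn. I am at 1.58 rad, so 0.73–0.87 rad past touch, or about 18–21 N, which is the mark. The blade is now nearly parallel to the fence, so I'll open only to about 18 mm and lift straight up.

Emit:
{"op": "jog_arm", "data": {
  "plan": [
    [[0,0,0,0,1],[0,0,0,0,1],[0,0,0,0,0.82],[0,0,0,0,0.8],[0,0,0,0,0.8]]
  ]
}}

```text
time: 16.95
tool_pos: [0.5783, 0.1174, 0.0602]
ee_rot: [-3.141, 0.0, -0.055]
contact_force: [-1.0, 0.2, 0.7]
gripper_width: 0.2
```

```bash
python3 -c "
from h import *
fine();snap('wrist','w20.png')
a=cv2.imread('pics/w20.png')[180:420,200:440]; a=cv2.convertScaleAbs(a,alpha=2.5,beta=20); cv2.imwrite('pics/w20z.png',cv2.resize(a,None,fx=2.5,fy=2.5,interpolation=cv2.INTER_CUBIC))
"
```

```text
t 16.95 yaw -0.0548 J [-0.0003  0.0674] z 0.0602 F [-1.   0.2  0.7] Tz [ 0.026  0.146 -0.026] q7 -1.228 tau7 -0.002 w 0.2
```

View pics/w20z.png

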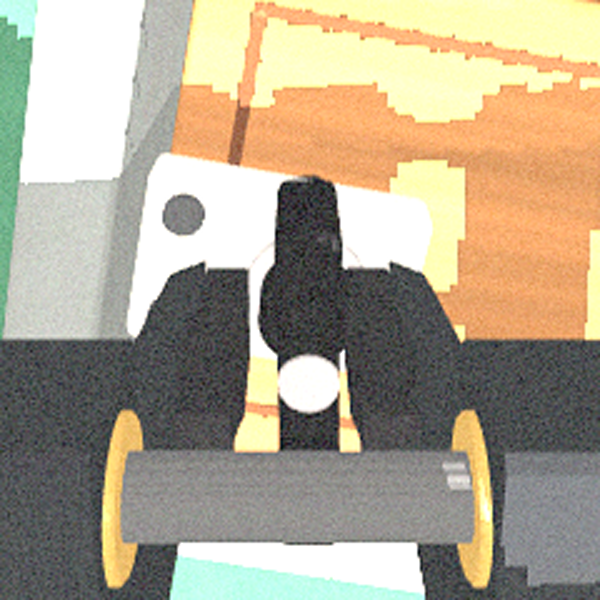

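Emit:
{"op": "jog_arm", "data": {
  "plan": [
    [[0,0.15,0,0,0.8],[0,0.15,-1,0,0.8],[0,0.15,-2.5,0,0.8],[0,0.15,-5,0,0.8],[0,0.15,-8,0,0.8]]
  ]
}}

```text
time: 17.5
tool_pos: [0.5779, 0.1151, 0.1421]
ee_rot: [3.141, 0.001, -0.055]
contact_force: [0.3, 0.3, -0.7]
gripper_width: 0.204
```

```bash
python3 -c "
from h import *
fine();c=snap('wrist','w21.png')
"
```

```text
t 17.5 yaw -0.0555 J [-0.0001  0.065 ] z 0.1421 F [ 0.3  0.3 -0.7] Tz [0.019 0.125 0.026] q7 -1.299 tau7 0.318 w 0.204
```

View pics/w21.png

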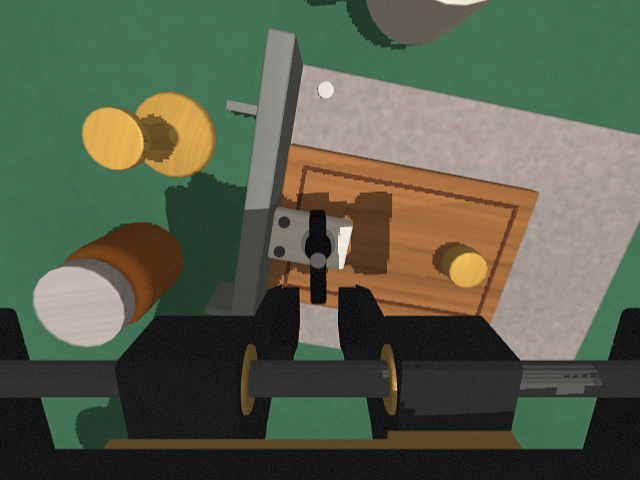

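The wrist view shows the blade at (318,210)–(319,302), still parallel to the gripper, so it held its angle, and the drawer edge is against the fence. I'll clear the view for a last check.

Emit:
{"op": "jog_arm", "data": {
  "plan": [
    [[0,0,-4,0,0.8],[0,-4,-7,0,0.8],[-2,-9,-8,0,0.8],[-4,-14,-8,0,0.8],[-6,-19,-8,0,0.8]]
  ]
}}

```text
time: 18.05
tool_pos: [0.5326, 0.2983, 0.2227]
ee_rot: [-3.14, -0.002, -0.056]
contact_force: [0.7, -0.1, 0.1]
gripper_width: 0.197
```

Emit:
{"op": "jog_arm", "data": {
  "plan": [
    [[0,-5,0,0,0.8],[0,-10,0,0,0.8],[0,-10,0,0,0.8],[0,-10,0,0,0.8]]
  ]
}}

```text
time: 18.45
tool_pos: [0.5378, 0.3973, 0.2211]
ee_rot: [3.141, -0.001, -0.052]
contact_force: [0.3, -0.6, -0.3]
gripper_width: 0.201
```

```bash
python3 -c "
from h import *
st();snap('top','t22.png');snap('scene','s22.png')
a=cv2.imread('pics/t22.png')[190:390,170:420]; cv2.imwrite('pics/t22z.png',cv2.resize(a,None,fx=3,fy=3,interpolation=cv2.INTER_CUBIC))
a=cv2.imread('pics/s22.png')[165:315,215:425]; cv2.imwrite('pics/s22z.png',cv2.resize(a,None,fx=3.5,fy=3.5,interpolation=cv2.INTER_CUBIC))
"
```

```text
t 18.45 pos [0.5378 0.3973 0.2211] J [-0.1053  0.3299] rot [ 3.141e+00 -1.000e-03 -5.200e-02] q [-1.04  0.85  0.72  1.44 -0.6   1.08 -1.83] F [ 0.3 -0.6 -0.3] T [-0.022  0.138  0.027] w 0.201
```

View pics/t22z.png

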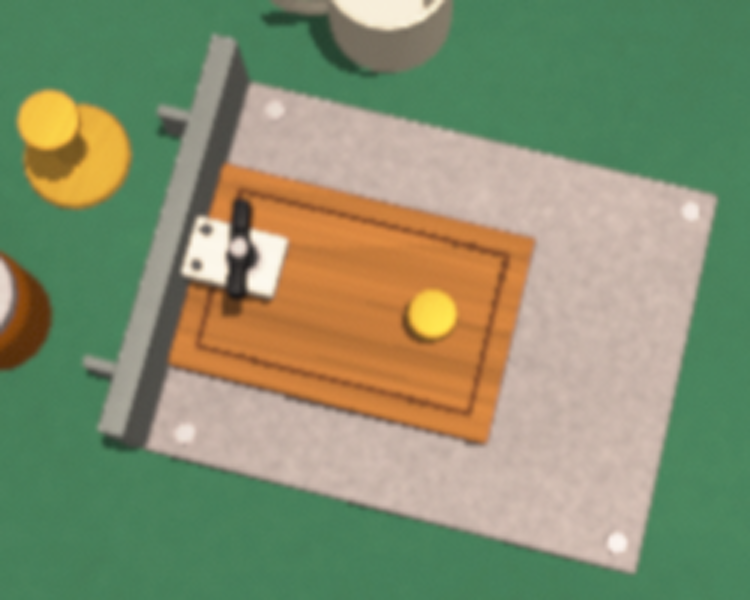

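View pics/s22z.png

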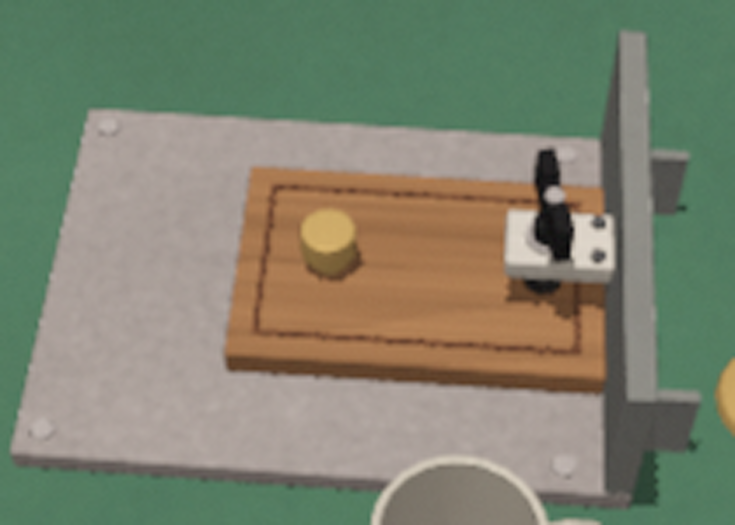

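```bash
python3 - <<'E'
from h import *
t=load('t22.png'); s=load('s22.png')
Z=lambda l:[(170+u/3,190+v/3) for u,v in l]
S=lambda l:[(215+u/3.5,165+v/3.5) for u,v in l]
a=fit2d(t,[(.065,-.1,.033),(-.065,-.1,.033),(-.065,.1,.033)],Z([(535,239),(487,442),(169,363)]))
b=fit2d(s,[(-.065,-.1,.033),(.065,-.1,.033),(.065,.1,.033)],S([(250,168),(228,355),(606,378)]))
for q in(a,b): 
    w=q[0][2]; e=q[0][:2]+.1*np.array([-np.sin(w),np.cos(w)]); print('edge J',toJ(e),'rel yaw',w-JY)
k=Z([(242,203),(237,297)]); p=[ray(t,*x,.107) for x in k]; d=p[0]-p[1]; print('blade',np.arctan2(d[1],d[0]))
E
```

```text
edge J [-0.00215213  0.09914424] rel yaw -0.003223369904761464
edge J [-0.00357435  0.10065438] rel yaw 0.0065924473419032015
blade -0.024490916493876646
```

```bash
python3 -c "
from h import *
r.sign_off()"
```

```text
the job is handed in; nothing more can be done
```

The drawer front is against the fence and the clamp is holding it. I handed the job in at about 18.5 s with the gripper clear of everything. No verdict was reported, so all of this rests on my own checks.

- **Sliding:** I pushed the drawer front by its rear edge with the two open fingers until it stopped against the fence, at about 7 N of push. The first try passed over the wood without touching it, because the open fingertips end about 2 cm short of the stated tool point. I backed off, lowered the tool and pushed again.
- **Clamping:** I turned the knob 1.58 rad clockwise in a single grasp. The torque trace puts first touch at 0.71–0.85 rad of turn. That leaves the knob 0.73–0.87 rad past touch, an estimated foot force of 18–21 N. I could not measure the foot force directly.
- **Release:** The blade ended nearly parallel to the fence, outside the advised range for letting go. I therefore opened to only about 18 mm and lifted straight up; the force readings showed no knock against the fence.

**Last checks:**
- **Flushness:** The two cameras put the edge 0.9 mm short of the fence face and 0.7 mm past it, which is within calibration error. They put it square within 0.007 rad and 2–4 mm off the fence's middle.
- **Knob angle:** The knob kept its angle after release. The camera read the blade at -0.02 rad and the tool read -0.055 rad, a small disagreement within measuring error.
- **Other things:** I did not measure the mug, jar, candlestick or screwdriver, but nothing touched them.

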